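# Set out a mould's guide set for inspection

## Task

Set out this mould's guide set for inspection. Slide the carrier's red keeper fully open, lay every steel guide pillar from the blue cradle into a carrier groove of its own, centred lengthways (lay them down, never let one drop), and then push the keeper fully home over them. The hexagonal block belongs to the set too: turn it over until its yellow face is on top and leave it in the middle of the blue mat, square with the mat and its length along the mat's longer side, and leave the other tools on the bench alone.

Things in the scene. Friction and masses are not known exactly. Their poses are not given: they have to be found in the camera images.
- pillar0: ground steel guide pillar, a plain round bar 24 mm in diameter and 120 mm long, 0.3 to 0.55 kg, no difference between its ends; origin at its centre, x axis along the bar. It starts in one of the four notches of the blue cradle. Two or three of the four pillars are present; one that is absent reads None.
- pillar1: ground steel guide pillar, a plain round bar 24 mm in diameter and 120 mm long, 0.3 to 0.55 kg, no difference between its ends; origin at its centre, x axis along the bar. It starts in one of the four notches of the blue cradle. Two or three of the four pillars are present; one that is absent reads None.
- pillar2: ground steel guide pillar, a plain round bar 24 mm in diameter and 120 mm long, 0.3 to 0.55 kg, no difference between its ends; origin at its centre, x axis along the bar. It starts in one of the four notches of the blue cradle. Two or three of the four pillars are present; one that is absent reads None.
- pillar3: ground steel guide pillar, a plain round bar 24 mm in diameter and 120 mm long, 0.3 to 0.55 kg, no difference between its ends; origin at its centre, x axis along the bar. It starts in one of the four notches of the blue cradle. Two or three of the four pillars are present; one that is absent reads None.
- hexa: aluminium hexagonal block lying on the bench, 40 mm across flats, 56 mm long, 0.21 kg, one of its six long faces yellow. Origin at its centre (20 mm up when lying on a face); y axis along its length, z axis out of the yellow face, which here starts one face away from the top (60 degrees over). Exactly one of hexa, hexb, hexc is present; the others read None.
- hexb: aluminium hexagonal block lying on the bench, 40 mm across flats, 56 mm long, 0.21 kg, one of its six long faces yellow. Origin at its centre (20 mm up when lying on a face); y axis along its length, z axis out of the yellow face, which here starts two faces away from the top (120 degrees over). Exactly one of hexa, hexb, hexc is present; the others read None.
- hexc: aluminium hexagonal block lying on the bench, 40 mm across flats, 56 mm long, 0.21 kg, one of its six long faces yellow. Origin at its centre (20 mm up when lying on a face); y axis along its length, z axis out of the yellow face, which here starts underneath. Exactly one of hexa, hexb, hexc is present; the others read None.
- cradle: blue wash cradle, fixed, left or right on the bench; base 130 (x) by 230 (y) by 8 mm; two cross bars 12 mm wide at x = -45 and 45 mm carry white 90 degree V notches at y = -90, -30, 30, 90 mm. Pillars lie along x, axis 40 mm above the bench, notch rims at 37 mm; between the cross bars only the base is below them. Origin under its centre, at bench height
- carrier: aluminium inspection carrier, fixed, on the side where the cradle is not; base 8 mm thick from x = -65 to 130 mm and 106 mm to either side; cross bars like the cradle's, with three black V grooves along x at y = -60, 0, 60 mm. Origin under the middle of the grooves, at bench height; x points away from the robot (within 0.2 rad)
- groove0 (a point): centre of a carrier groove (carrier y = -60 mm): where the centre of a 24 mm pillar lies when it is properly seated, 40 mm above the bench; x along the groove, y across
- groove1 (a point): centre of a carrier groove (carrier y = 0 mm): where the centre of a 24 mm pillar lies when it is properly seated, 40 mm above the bench; x along the groove, y across
- groove2 (a point): centre of a carrier groove (carrier y = 60 mm): where the centre of a 24 mm pillar lies when it is properly seated, 40 mm above the bench; x along the groove, y across
- keeper (a joint): travel of the red keeper bar along the carrier's x (m): 0 = fully home, standing over the far ends of the pillars (30 mm overlap at most, 5 mm above them); 0.06 = fully open, drawn away from the robot. It stays where it is left; it takes about 2 N to move.
- keeper_grip (a point): grip point on the keeper's black handle fin, 90 mm above the bench; the fin is 14 mm thick along the carrier's x, 50 mm wide along its y, and stands from 67 to 107 mm above the bench, on the middle of the 10 mm thick, 30 mm wide red bar
- mat: blue marking mat printed with a white outline, lying flat on the bench (130 mm along x by 170 mm along y, under 1 mm thick: things on it lie at bench height); x and y axes along its sides
- mat_centre (a point): centre of the mat, at bench height
- oil_bottle: bystander: red oil bottle, 60 mm across, 150 mm tall; leave it alone
- wood_block: bystander: wooden block 70 x 50 x 45 mm; leave it alone
- hammer: bystander: hammer lying flat; leave it alone
- wrench: bystander: wrench lying flat; leave it alone
- screwdriver: bystander: screwdriver lying flat; leave it alone
- gauge_block: bystander: steel gauge block 50 x 50 x 20 mm with a brass button on top, 32 mm tall in all; leave it alone
Things that resemble listed ones, but are neither listed nor needed, are in the scene too. What is shaped like the hexa but black or turquoise is not meant. What is shaped like the pillar3 but purple is not meant.

How it is judged:
By the outcome, as a careful person would: the job done as asked, in the order asked, and still so for the second after the job is handed in, with the robot touching nothing.
Of pillar0, pillar1, pillar2, pillar3 only 2 to 3 are there at a start; the rules pass over those that are not, and their reading is None.
Of hexa, hexb, hexc only 1 to 1 are there at a start; the rules pass over those that are not, and their reading is None.
At some moment in a run one of hexa, hexb, hexc may be knocked a few centimetres aside while the robot is not near it.
It also fails if it takes over 210 s, if anything falls off the work surface, if the arm or the gripper's body presses on something with over 40 N, if the wrist force passes 120 N, or if a joint passes its speed limit or range.

## Robot

A 6-joint arm with a two-finger parallel gripper is mounted at the origin on the work surface. World frame = base frame: x ahead of the robot, y to its left, z up, the work surface at z = 0. Lengths are in m, angles in degrees, forces in N, time in s.
With the tool pointing down it reaches from about 0.375 to 0.9 m from the base axis. Payload 3.1 kg.
Tool frame: the origin (TCP) lies on the centre line of the jaws, within the pads' length; the fingertips stand 8 mm ahead of it and the grasp point (between the pads) lies 11 mm behind it (bot.tip_extent is the distance from the TCP to the fingertips, in m); z points along the fingers, y is the line along which they close (so a half turn about z gives the same grasp; the last joint's range is limited). The gripper opens to 87 mm and grips with 3 to 60 N. Pads are 19 mm wide; open, the fingers measure 117 mm over their backs; the gripper's body (75 mm by 190 mm) begins 51 mm behind the grasp point.
Start: joints at [58.814, 30.224, 82.088, -0, 67.689, -10.227], TCP at [0.224, 0.584, 0.231] pointing down, gripper open.
Joint ranges: [-176.69, 176.69], [-43.24, 126.21], [12.49, 139.97], [-82, 262], [0, 151.66], [-163.58, 163.58]. Speed limits (degrees/s): [159.86, 159.86, 180, 180, 180, 180].

## Interface

Orientations are given as a 3x3 rotation matrix whose columns are the frame's x, y, z axes.
In Python, from rig import bot, vision, workorder gives the robot as it stands.
- The arm moves only by the shell command python3 -m handwheel 'ROWS'. ROWS is JSON, a list of rows, each an object with "delta_rot": the turn, a rotation vector about the tool's x, y, z in rad, a list of three; "xyz": the shift along the tool's x, y, z in mm, a list of three; "hand": the closure, from -1 (fully open) to 1 (shut). A call has exactly 5 rows; each row is the pose to reach, as a shift and turn from the pose commanded when the call began, along the tool's axes at that moment; what a row does not reach only later rows make up. A row lasts 1/8 s, in which the tool goes at most 62.5 mm and 10.7 degrees, less where a joint would pass 70% of its speed; a pose out of reach is approached as far as the arm can. A call with a gripper value outside its range is refused whole. The fingers move at their own pace and stop on an object; the grip force is fixed at half the most. Time passes only in rows, so rows that repeat a pose let the fingers close, or fill a call up. It gives the time, the measured TCP pose, the force, the opening and the grip force at its end, in the units of the state.
- bot.read_state(): the state, without advancing time (a new reading comes with each control period).
- vision.capture(name): name is "scene" or "side" or "wrist"; returns the picture (384x512x3 uint8, red, green, blue); there is no depth.
- vision.camera_model(name): a dict with "camera_matrix" (3x3 intrinsics, pixels), "camera_from_world" (4x4, takes a point from world to camera coordinates). Camera axes: x right, y up, looking along -z (the intrinsics and any distortion apply to the point x, -y, -z); pixel columns grow to the right and rows downward; lengths in m; the calibration is good to about 2 mm. A picture is of the moment at which its call begins: read the wrist's pose just before it. camera_model takes no time and is no camera call; for the wrist camera it gives the pose at the moment of the call.
- workorder.hand_in(): hands the job in; it is judged then, once.
The state is a dict: "time_s": time; "joint_positions": joint angles; "qvel": joint speeds; "tau": joint torques, N m; "position": TCP position; "tcp_rot": TCP orientation; "force": force on the tool from outside, world axes, zero at the start; "moment": the same for the moment, N m; "opening": opening from 0.0 (shut) to 1.0 (fully open); "grasp_force": force on a finger pad.
Only numpy, scipy, OpenCV 4.12 (cv2) and the standard library are available. Lean on these libraries where they do the work, as an engineer would, in place of code of your own. Each camera call takes 0.05 s, during which the arm holds its last target. There are 200 camera calls.

## Working session

There is one attempt and no reset: what is moved stays moved. The work goes in short steps, Python scripts to look and compute and a shell command to move; the robot and the scene stay as the last step left them, time stands still between calls to the robot, and variables do not carry over. Pictures are saved under pics/ and viewed, at most 14 in all, crops included, and the job is handed in when it is done.

```bash
ls; mkdir -p pics; cat > look.py <<'E'
import cv2,numpy as np,json,sys
from rig import bot,vision
def snap(n,f):
    m=vision.camera_model(n); im=vision.capture(n)
    cv2.imwrite(f'pics/{f}.png',im[:,:,::-1]); np.savez(f'pics/{f}.npz',K=m['camera_matrix'],T=m['camera_from_world'],im=im)
    return im,m
E
python3 - <<'E'
from look import *
a,m=snap('scene','s1'); b,m2=snap('side','d1')
for x in (m,m2): print({k:np.round(v,3).tolist() if not isinstance(v,str) else v for k,v in x.items()})
print(bot.read_state())
cv2.imwrite('pics/s1b.png',cv2.resize(a[:,:,::-1],(800,600)));cv2.imwrite('pics/d1b.png',cv2.resize(b[:,:,::-1],(800,600)))
E
```

```text
pics
{'camera_matrix': [[432.572, 0.0, 253.311], [0.0, 432.572, 195.544], [0.0, 0.0, 1.0]], 'camera_from_world': [[0.213, 0.977, -0.013, -0.203], [-0.833, 0.189, 0.52, 0.445], [0.51, -0.1, 0.854, -1.863], [0.0, 0.0, 0.0, 1.0]]}
{'camera_matrix': [[378.058, 0.0, 250.226], [0.0, 378.058, 189.584], [0.0, 0.0, 1.0]], 'camera_from_world': [[0.876, -0.483, 0.016, -0.499], [0.273, 0.523, 0.808, -0.275], [-0.398, -0.703, 0.589, -0.831], [0.0, 0.0, 0.0, 1.0]]}
{'time_s': 0.1, 'joint_positions': array([ 5.88130746e+01,  3.02732011e+01,  8.21490349e+01, -2.60962793e-03,
        6.76871938e+01, -1.02277770e+01]), 'qvel': array([ 0.04219015, -0.04334102, -0.25815856,  0.04623474,  0.00102991,
       -0.08972611]), 'tau': array([-6.06366139e-04, -4.40987778e+01, -1.77149981e+01,  6.35381369e-02,
        5.33505308e-02, -5.29131000e-05]), 'position': array([0.22321957, 0.58310032, 0.22967421]), 'tcp_rot': array([[-9.33841761e-01,  3.57685136e-01, -9.52964441e-04],
       [ 3.57686282e-01,  9.33840341e-01, -1.65571260e-03],
       [ 2.97692853e-04, -1.88703588e-03, -9.99998175e-01]]), 'force': array([0.82892013, 0.02861732, 0.34623148]), 'moment': array([ 0.01034429, -0.02905344, -0.02236488]), 'grasp_force': 0.0, 'opening': 0.9991492472681329}
```

View pics/s1b.png

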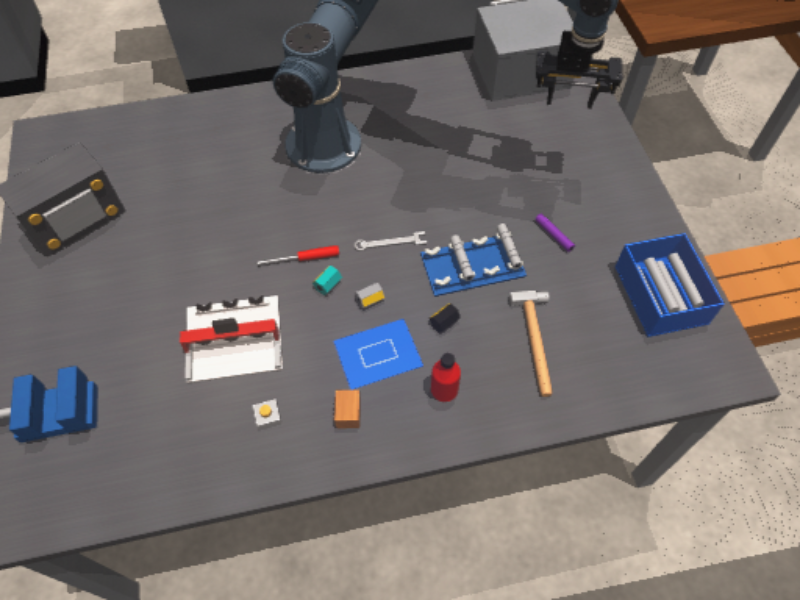

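View pics/d1b.png

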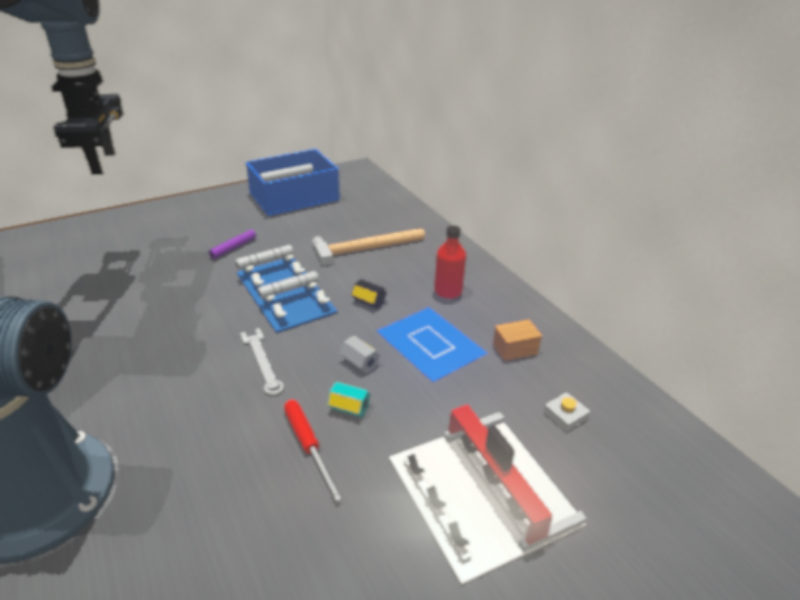

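Scene view (800x600) candidates. Cradle pillars: the two steel bars at (462,257) and (509,247) sit in the notched cradle. The bars in the blue bin (665,285) and the purple bar (554,232) are not meant. Hex blocks: grey with a yellow face at (370,296), turquoise at (327,279), black at (445,318). The grey one is meant, and the yellow is seen on an upper slanted face, so it is hexa. I'll confirm with a crop and rough positions.

```bash
cat >> look.py <<'E'
def ray(K,T,uv):
    uv=np.atleast_2d(np.array(uv,float)); d=np.c_[(uv-[K[0,2],K[1,2]])/[K[0,0],K[1,1]],np.ones(len(uv))]*[1,-1,-1]
    R=T[:3,:3]; return -R.T@T[:3,3], d@R
def onz(K,T,uv,z):
    c,d=ray(K,T,uv); return c+d*((z-c[2])/d[:,2])[:,None]
def proj(K,T,X):
    p=np.atleast_2d(X)@T[:3,:3].T+T[:3,3]; p=p*[1,-1,-1]; return p[:,:2]/p[:,2:]*[K[0,0],K[1,1]]+[K[0,2],K[1,2]]
def tri(views): # [(K,T,uv)]
    A=np.zeros((3,3));b=np.zeros(3)
    for K,T,uv in views:
        c,d=ray(K,T,uv); d=d[0]/np.linalg.norm(d[0]); P=np.eye(3)-np.outer(d,d); A+=P;b+=P@c
    return np.linalg.solve(A,b)
def load(f):
    z=np.load(f'pics/{f}.npz'); return z['K'],z['T'],z['im']
def blobs(im,lo,hi,amin=30):
    h=cv2.cvtColor(im,cv2.COLOR_RGB2HSV); m=cv2.inRange(h,np.array(lo),np.array(hi))
    cs,_=cv2.findContours(m,cv2.RETR_EXTERNAL,cv2.CHAIN_APPROX_NONE)
    return sorted([c for c in cs if cv2.contourArea(c)>amin],key=cv2.contourArea,reverse=True)
E
python3 - <<'E'
from look import *
S=load('s1');D=load('d1')
q=lambda n,s,d:print(n,np.round(tri([(S[0],S[1],np.array(s)*.64),(D[0],D[1],np.array(d)*.64)]),3))
q('pilA',(462,257),(288,284));q('pilB',(509,247),(265,256))
q('hex',(370,296),(360,353));q('fin',(225,325),(500,446));q('mat',(378,353),(432,343))
for n,i in(('s',S),('d',D)):
  for c in blobs(i[2],(100,120,90),(125,255,255),150): print(n,'blue',np.round(cv2.minAreaRect(c),1) if 0 else [np.round(v,1) for v in cv2.minAreaRect(c)],np.round(onz(i[0],i[1],cv2.boxPoints(cv2.minAreaRect(c)),0)[:,:2],3).tolist())
  for c in blobs(i[2],(0,150,90),(6,255,255),100): print(n,'red',[np.round(v,1) for v in cv2.minAreaRect(c)],np.round(onz(i[0],i[1],cv2.boxPoints(cv2.minAreaRect(c)),0.067)[:,:2],3).tolist())
m=vision.camera_model('wrist');s=bot.read_state();R=s['tcp_rot'];T=m['camera_from_world']
print('cam in tcp',R.T@(-T[:3,:3].T@T[:3,3]-s['position']),(T[:3,:3]@R).round(3).tolist(),m['camera_matrix'])
a=S[2][140:250,180:350,::-1];b=D[2][145:280,130:300,::-1]
a=cv2.resize(a,(400,260),interpolation=cv2.INTER_CUBIC);b=cv2.resize(b,(400,318),interpolation=cv2.INTER_CUBIC)
cv2.imwrite('pics/crop1.png',np.vstack([a,b]))
E
```

```text
pilA [0.479 0.265 0.038]
pilB [0.474 0.384 0.038]
hex [0.525 0.032 0.017]
fin [ 0.573 -0.296  0.088]
mat [ 0.667  0.019 -0.005]
s blue [array([431.4, 180. ]), array([64. , 52.7]), np.float64(73.5)] [[0.506, 0.666], [0.482, 0.887], [0.755, 0.827], [0.773, 0.626]]
s blue [array([241.9, 225.7]), array([33.5, 49.3]), np.float64(71.6)] [[0.612, -0.072], [0.586, 0.105], [0.72, 0.112], [0.742, -0.058]]
s blue [array([302.5, 168.8]), array([28.8, 63. ]), np.float64(77.9)] [[0.416, 0.177], [0.408, 0.428], [0.54, 0.409], [0.546, 0.17]]
s blue [array([ 37.5, 255. ]), array([21.7, 42.8]), np.float64(2.0)] [[0.693, -0.717], [0.53, -0.721], [0.55, -0.646], [0.711, -0.646]]
s blue [array([ 13.1, 257. ]), array([12.4, 35.1]), np.float64(5.2)] [[0.67, -0.785], [0.538, -0.784], [0.552, -0.742], [0.683, -0.744]]
s red [array([145.2, 211.9]), array([ 8.1, 61.5]), np.float64(82.3)] [[0.553, -0.4], [0.567, -0.192], [0.599, -0.192], [0.586, -0.398]]
s red [array([203.5, 161.5]), array([ 6.2, 25.7]), np.float64(81.9)] [[0.394, -0.115], [0.399, -0.02], [0.427, -0.022], [0.422, -0.116]]
d blue [array([188.1, 
[... 469 characters left out ...]
 [0.534, 0.416], [0.517, 0.344], [0.437, 0.344]]
d red [array([191.9, 271.3]), array([33.5,  9.4]), np.float64(63.4)] [[0.346, -0.065], [0.368, -0.062], [0.364, -0.161], [0.344, -0.163]]
d red [array([301.9, 271.7]), array([25.8,  9. ]), np.float64(53.1)] [[0.564, -0.201], [0.589, -0.195], [0.584, -0.263], [0.561, -0.268]]
d red [array([288.5, 161. ]), array([10., 15.]), np.float64(90.0)] [[0.806, 0.217], [0.851, 0.194], [0.815, 0.142], [0.772, 0.165]]
cam in tcp [ 0.08141892 -0.00041609 -0.15392492] [[-0.0, 1.0, -0.001], [0.956, 0.0, 0.292], [0.292, -0.001, -0.956]] [[344.54894661   0.         260.64672037]
 [  0.         344.54894661 192.94306033]
 [  0.           0.           1.        ]]
```

View pics/crop1.png

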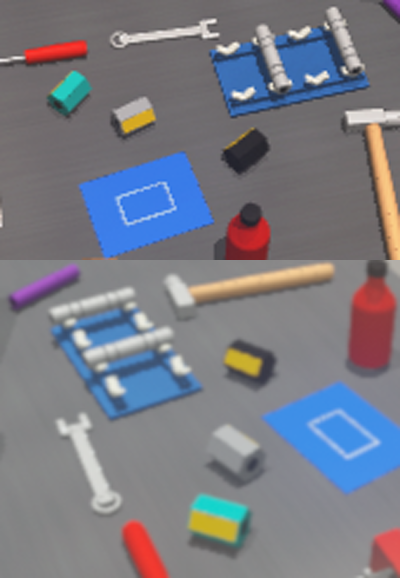

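The crop confirms it. The grey block at scene crop (133,117) has its yellow face on the +x upper slant (hexa, axis about along y). The two steel bars lie in notches 2 and 4 of the cradle. Next I'll survey with the wrist camera, with the cradle on the way.

```bash
cat > go.py <<'E'
# go.py x y z yaw [tilt]: yaw = world angle (deg) of tool x axis (tool down); tilt = turn about tool y (deg)
from look import *
from scipy.spatial.transform import Rotation as Ro
def delta(p,yaw,tilt=0):
    s=bot.read_state();R=s['tcp_rot'];a=np.radians(yaw)
    X=np.array([np.cos(a),np.sin(a),0]);Z=np.array([0,0,-1.]);W=np.c_[X,np.cross(Z,X),Z]@Ro.from_euler('y',tilt,degrees=True).as_matrix()
    return R.T@(np.array(p)-s['position'])*1e3, Ro.from_matrix(R.T@W).as_rotvec()
if __name__=='__main__':
    v=list(map(float,sys.argv[1:])); d,r=delta(v[:3],v[3],*(v[4:]))
    print('xyz',d.round(1).tolist(),'rot',r.round(3).tolist(),'rows',round(max(np.linalg.norm(d)/62.5,np.degrees(np.linalg.norm(r))/10.7),1))
E
python3 go.py 0.45 0.32 0.25 182
```

```text
xyz [-305.9, -164.6, -20.1] rot [-0.002, -0.001, -0.401] rows 5.6
```

```bash
python3 -m handwheel '[{"xyz":[-60,-32,-4],"delta_rot":[0,0,-0.08],"hand":-1},{"xyz":[-120,-64,-8],"delta_rot":[0,0,-0.16],"hand":-1},{"xyz":[-180,-96,-12],"delta_rot":[0,0,-0.24],"hand":-1},{"xyz":[-240,-128,-16],"delta_rot":[0,0,-0.32],"hand":-1},{"xyz":[-290,-156,-20],"delta_rot":[0,0,-0.4],"hand":-1}]'
python3 -m handwheel '[{"xyz":[0,0,0],"delta_rot":[0,0,0],"hand":-1},{"xyz":[0,0,0],"delta_rot":[0,0,0],"hand":-1},{"xyz":[0,0,0],"delta_rot":[0,0,0],"hand":-1},{"xyz":[0,0,0],"delta_rot":[0,0,0],"hand":-1},{"xyz":[0,0,0],"delta_rot":[0,0,0],"hand":-1}]'
python3 - <<'E'
from look import *
a,m=snap('wrist','w1')
E
python3 go.py 0.45 -0.1 0.25 182
```

```text
time_s: 0.72
position: [0.4282, 0.3458, 0.2492]
tcp_rot: [[-0.999, -0.037, -0.0], [-0.037, 0.999, -0.0], [0.0, -0.0, -1.0]]
force: [1.2, 0.7, -0.5]
opening: 0.999
grasp_force: 0.0
time_s: 1.35
position: [0.4266, 0.3483, 0.2493]
tcp_rot: [[-0.999, -0.036, -0.0], [-0.036, 0.999, -0.0], [0.0, -0.0, -1.0]]
force: [-0.2, 0.3, -0.2]
opening: 0.993
grasp_force: 0.0
xyz [-7.3, -448.7, -0.6] rot [-0.0, -0.0, 0.001] rows 7.2
```

View pics/w1.png

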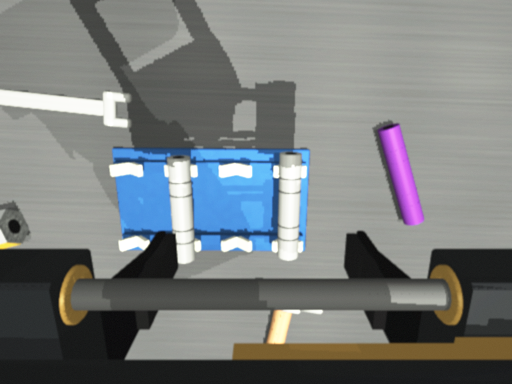

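The wrist picture shows the cradle with pillars at (182,210) and (289,206), and the purple bar at (402,175), which is not meant. Next come second views and a sweep over the mat and carrier.

```bash
S='python3 -c'
python3 -m handwheel '[{"xyz":[0,-50,0],"delta_rot":[0,0,0],"hand":-1},{"xyz":[0,-100,0],"delta_rot":[0,0,0],"hand":-1},{"xyz":[0,-100,0],"delta_rot":[0,0,0],"hand":-1},{"xyz":[0,-100,0],"delta_rot":[0,0,0],"hand":-1},{"xyz":[0,-100,0],"delta_rot":[0,0,0],"hand":-1}]' | grep pos
python3 -c "from look import *;snap('wrist','w2')"
python3 -m handwheel '[{"xyz":[-35,-50,0],"delta_rot":[0,0,0],"hand":-1},{"xyz":[-70,-100,0],"delta_rot":[0,0,0],"hand":-1},{"xyz":[-105,-150,0],"delta_rot":[0,0,0],"hand":-1},{"xyz":[-140,-200,0],"delta_rot":[0,0,0],"hand":-1},{"xyz":[-160,-230,0],"delta_rot":[0,0,0],"hand":-1}]' | grep pos
python3 -c "from look import *;snap('wrist','w3')"
python3 -m handwheel '[{"xyz":[0,-50,0],"delta_rot":[0,0,0],"hand":-1},{"xyz":[0,-100,0],"delta_rot":[0,0,0],"hand":-1},{"xyz":[0,-150,0],"delta_rot":[0,0,0],"hand":-1},{"xyz":[0,-200,0],"delta_rot":[0,0,0],"hand":-1},{"xyz":[0,-220,0],"delta_rot":[0,0,0],"hand":-1}]' | grep pos
python3 -c "from look import *;snap('wrist','w4')"
python3 -m handwheel '[{"xyz":[0,-50,0],"delta_rot":[0,0,0],"hand":-1},{"xyz":[0,-100,0],"delta_rot":[0,0,0],"hand":-1},{"xyz":[0,-100,0],"delta_rot":[0,0,0],"hand":-1},{"xyz":[0,-100,0],"delta_rot":[0,0,0],"hand":-1},{"xyz":[0,-100,0],"delta_rot":[0,0,0],"hand":-1}]' | grep pos
python3 -c "
from look import *;snap('wrist','w5')
i=[cv2.imread(f'pics/w{k}.png')[:270] for k in (3,4)]
cv2.imwrite('pics/m1.png',np.vstack(i))"
```

```text
position: [0.4309, 0.2486, 0.2495]
position: [0.6007, 0.0215, 0.2492]
position: [0.6065, -0.1985, 0.2491]
position: [0.6097, -0.2942, 0.2493]
```

View pics/m1.png

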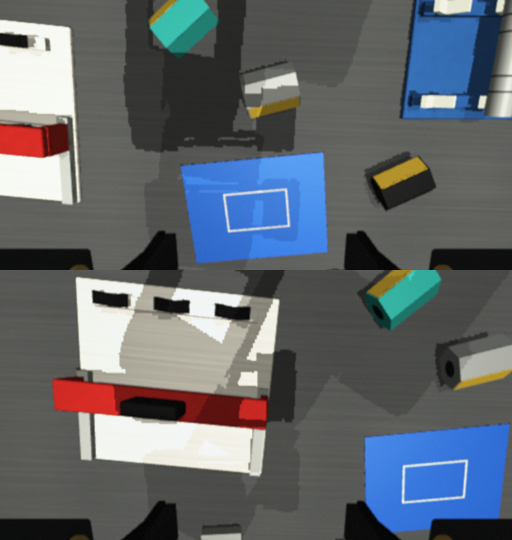

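Top (w3): the mat is centred at (257,210), the hex is at (272,92) with yellow on its +x side, turquoise is at (183,25) and black at (402,182). Bottom (w4): the carrier has near-bar grooves at (110,298), (171,303), (232,312), and the red keeper and fin at (153,408) stand over the far bar, so about home. Now the fine measurements.

```bash
cat > meas.py <<'E'
from look import *
def pillars(f,rows):
    K,T,im=load(f); h=cv2.cvtColor(im,cv2.COLOR_RGB2HSV); nb=(h[:,:,1]<90)&(h[:,:,2]>90)
    out=[]
    for r in rows:
        x=np.flatnonzero(np.diff(np.r_[0,nb[r].astype(int),0])); out.append([(a,b) for a,b in zip(x[::2],x[1::2]) if 12<b-a<34])
    return out
E
python3 - <<'E'
from meas import *
for f in('w1','w2'): print(f,[(r,p) for r,p in zip(range(180,240,12),pillars(f,range(180,240,12)))])
for f in('w4','w5'):
    K,T,im=load(f)
    print(f,'white',[(np.round(cv2.minAreaRect(c)[0]),cv2.contourArea(c)) for c in blobs(im[:250],(0,0,190),(180,40,255),400)])
    for c in blobs(im[:250],(0,150,60),(8,255,255),300): print('red',cv2.contourArea(c),cv2.boxPoints(cv2.minAreaRect(c)).round(1).tolist(),cv2.approxPolyDP(c,3,True)[:,0].tolist())
    for c in blobs(im[:230],(0,0,0),(180,255,40),150): print('dark',cv2.contourArea(c),np.round(cv2.minAreaRect(c)[0],1),np.round(cv2.minAreaRect(c)[1],1))
big=[]
for f in('w4','w5'):
    im=cv2.imread(f'pics/{f}.png'); x=40 if f=='w4' else 120
    big.append(cv2.resize(im[0:220,x:x+260],(390,330),interpolation=cv2.INTER_CUBIC))
a=[cv2.resize(cv2.imread(f'pics/{f}.png')[140:280,x:x+220],(390,248),interpolation=cv2.INTER_CUBIC) for f,x in(('w1',100),('w2',200))]
cv2.imwrite('pics/m2.png',np.vstack([np.hstack(big),np.hstack(a)]))
E
```

```text
w1 [(180, [(np.int64(169), np.int64(191)), (np.int64(279), np.int64(301))]), (192, [(np.int64(170), np.int64(192)), (np.int64(279), np.int64(300))]), (204, [(np.int64(0), np.int64(14)), (np.int64(170), np.int64(193)), (np.int64(278), np.int64(300))]), (216, [(np.int64(171), np.int64(193)), (np.int64(278), np.int64(300))]), (228, [(np.int64(172), np.int64(194)), (np.int64(278), np.int64(299))])]
w2 [(180, [(np.int64(260), np.int64(282))]), (192, [(np.int64(260), np.int64(282))]), (204, [(np.int64(260), np.int64(282))]), (216, [(np.int64(260), np.int64(281))]), (228, [(np.int64(260), np.int64(281))])]
w4 white [(array([178., 174.]), 7065.0), (array([105.,  56.]), 4493.0), (array([434., 211.]), 2283.5), (array([206.,  34.]), 1770.5), (array([269.,  63.]), 771.0)]
red 4949.0 [[49.29999923706055, 139.60000610351562], [52.29999923706055, 106.5999984741211], [268.5, 126.19999694824219], [265.5, 159.1999969482422]] [[52, 110], [56, 139], [120, 144], [122, 130], [144, 126], [184, 131], [186, 141], [178, 150], [265, 158], [266, 126], [252, 129], [68, 108]]
dark 1431.0 [282.7 115.7] [24.2 71.1]
dark 1105.0 [152.5 138. ] [63.8 19.9]
dark 456.5 [268.   12.5] [18.3 34.9]
dark 339.5 [171.4  35.7] [34.2 12.7]
dark 339.0 [232.2  42.2] [33.4 12.9]
dark 333.5 [109.9  28.9] [35.2 12.3]
dark 160.0 [441.7  89.8] [18.1 46.5]
w5 white [(array([264.,  62.]), 10740.5), (array([254., 173.]), 6698.0), (array([339., 182.]), 431.0)]
red 4987.5 [[150.0, 138.89999389648438], [153.3000030517578, 105.5999984741211], [366.6000061035156, 127.30000305175781], [363.20001220703125, 160.5]] [[153, 109], [152, 137], [233, 146], [229, 138], [235, 126], [286, 133], [288, 146], [280, 151], [359, 160], [366, 133], [350, 126], [346, 129], [179, 112], [167, 107]]
dark 989.5 [259.  138.4] [56.5 19.5]
dark 355.5 [268.5  36. ] [33.5 13.4]
dark 327.5 [207.8  29.2] [33.6 12.6]
dark 326.0 [328.7  42.6] [33.6 12.6]
dark 220.0 [466.2  13.4] [11.9 48.1]
```

View pics/m2.png

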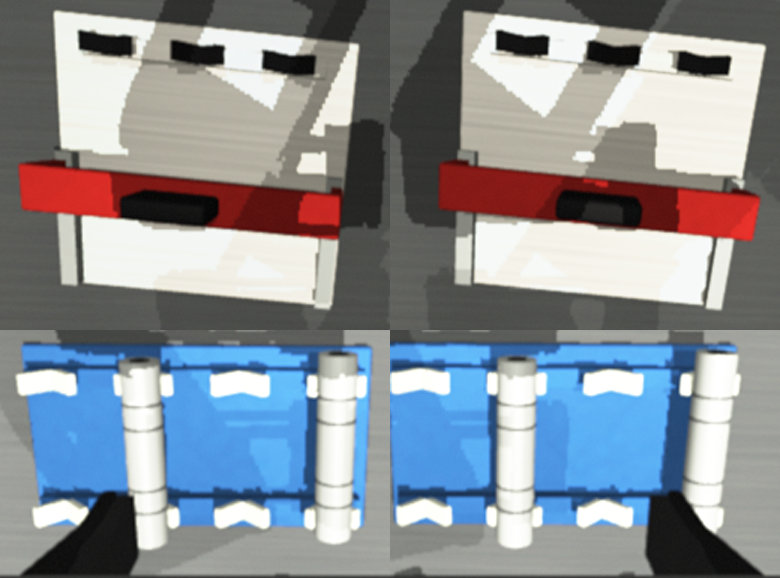

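Upper crops: the keeper bar crosses the carrier with the fin at w4 (152,138) and w5 (259,138), and the near grooves are visible. Lower crops: pillar A's ends are at w1 (179,157) and (185,261), pillar B's at (289,153) and (288,258), both resting in notches.

```bash
python3 - <<'E'
from meas import *
L={f:load(f)[:2] for f in('w1','w2','w3','w4','w5')}
def t(n,**k):
    p=tri([(*L[f],uv) for f,uv in k.items()]); print(n,p.round(4)); return p
t('A near',w1=(179,157),w2=(270.5,155)); t('A mid',w1=(181.6,204),w2=(271,204)); t('A far',w1=(185.2,261),w2=(270.5,261))
t('B near',w1=(289,153),w2=(385,153)); 
for f,uv in(('w1',[(180,180),(181.6,204),(183,228)]),('w1',[(290,180),(289,204),(288.5,228)]),('w2',[(271,180),(271,204),(270.5,228)]),('w1',[(179,157),(185.2,261),(289,153),(287.8,258.5)])): print(f,'z40',onz(*L[f],uv,.04)[:,:2].round(4).tolist())
g=[t('g',w4=a,w5=b) for a,b in(((109.9,28.9),(207.8,29.2)),((171.4,35.7),(268.5,36)),((232.2,42.2),(328.7,42.6)))]
t('fin',w4=(152.5,138),w5=(259,138.4))
for a,b in (((76,6.7),(169.3,6.7)),((278.7,29.3),(370.7,30))): t('base near',w4=a,w5=b)
t('bar L near',w4=(53,108.7),w5=(153.3,108)); t('bar R near',w4=(266.7,126.7),w5=(366,130));t('bar L far',w4=(54,140),w5=(153.3,137)); t('bar R far',w4=(266,158),w5=(360.7,160))
for f in L:
  K,T,im=load(f)
  for c in blobs(im[:250],(100,120,90),(125,255,255),2000):
    q=cv2.approxPolyDP(c,5,True)[:,0]; print(f,'blue',q.tolist(),onz(K,T,q,0)[:,:2].round(3).tolist()) if len(q)<7 and f in('w3','w4') else 0
E
```

```text
A near [0.4199 0.2593 0.0328]
A mid [0.4728 0.262  0.0396]
A far [0.5424 0.2644 0.0415]
B near [0.4094 0.3773 0.0493]
w1 z40 [[0.4445, 0.2612], [0.4721, 0.2621], [0.501, 0.2628]]
w1 z40 [[0.4403, 0.381], [0.4679, 0.3816], [0.4967, 0.3827]]
w2 z40 [[0.4455, 0.2607], [0.4731, 0.262], [0.5019, 0.2627]]
w1 z40 [[0.4191, 0.261], [0.5427, 0.2641], [0.4106, 0.3781], [0.5352, 0.3842]]
g [ 0.4751 -0.3506  0.0325]
g [ 0.479  -0.2907  0.0319]
g [ 0.4829 -0.2306  0.032 ]
fin [ 0.5718 -0.2967  0.0924]
base near [ 0.4518 -0.3937  0.0073]
base near [ 0.4666 -0.1841  0.0103]
bar L near [ 0.5507 -0.3985  0.0647]
bar R near [ 0.5621 -0.194   0.0684]
bar L far [ 0.5785 -0.3981  0.071 ]
bar R far [ 0.5935 -0.1934  0.0612]
w3 blue [[323, 153], [181, 165], [194, 249], [327, 249]] [[0.591, 0.095], [0.611, -0.073], [0.721, -0.06], [0.715, 0.111]]
w4 blue [[509, 154], [365, 167], [365, 233], [377, 249], [498, 248]] [[0.591, 0.095], [0.612, -0.073], [0.697, -0.063], [0.719, -0.045], [0.712, 0.111]]
```

```bash
python3 go.py .572 -.2967 .14 266.3; python3 -c "
from look import *; print(bot.read_state()['joint_positions'].round(1))"
```

```text
xyz [37.7, -1.0, 109.5] rot [0.001, 0.0, -1.47] rows 7.9
[ -35.2   33.4   72.7    0.    73.9 -127.3]
```

```bash

python3 -m handwheel '[{"xyz":[8,0,10],"delta_rot":[0,0,0.18],"hand":-1},{"xyz":[16,0,20],"delta_rot":[0,0,0.36],"hand":-1},{"xyz":[24,0,30],"delta_rot":[0,0,0.54],"hand":-1},{"xyz":[32,0,40],"delta_rot":[0,0,0.72],"hand":-1},{"xyz":[38,-1,50],"delta_rot":[0,0,0.9],"hand":-1}]' >/dev/null
python3 -m handwheel '[{"xyz":[0,0,10],"delta_rot":[0,0,0.18],"hand":-1},{"xyz":[0,0,20],"delta_rot":[0,0,0.36],"hand":-1},{"xyz":[0,0,30],"delta_rot":[0,0,0.54],"hand":-1},{"xyz":[0,0,40],"delta_rot":[0,0,0.72],"hand":-1},{"xyz":[0,0,50],"delta_rot":[0,0,0.77],"hand":-1}]'
python3 go.py .572 -.2967 .079 86.3
```

```text
time_s: 5.35
position: [0.5719, -0.2977, 0.1494]
tcp_rot: [[0.066, 0.998, 0.0], [0.998, -0.066, 0.0], [0.0, 0.0, -1.0]]
force: [-0.6, -0.1, 0.2]
opening: 0.999
grasp_force: 0.0
xyz [1.0, 0.1, 70.4] rot [0.0, -0.0, -0.001] rows 1.1
```

```bash

python3 -m handwheel '[{"xyz":[1,0,35],"delta_rot":[0,0,0],"hand":-1},{"xyz":[1,0,60],"delta_rot":[0,0,0],"hand":-1},{"xyz":[1,0,70],"delta_rot":[0,0,0],"hand":-1},{"xyz":[1,0,70],"delta_rot":[0,0,0],"hand":-1},{"xyz":[1,0,70],"delta_rot":[0,0,0],"hand":-0.3}]'
python3 -m handwheel '[{"xyz":[0,0,0],"delta_rot":[0,0,0],"hand":0.2},{"xyz":[0,0,0],"delta_rot":[0,0,0],"hand":0.5},{"xyz":[0,0,0],"delta_rot":[0,0,0],"hand":1},{"xyz":[0,0,0],"delta_rot":[0,0,0],"hand":1},{"xyz":[0,0,0],"delta_rot":[0,0,0],"hand":1}]'
```

```text
time_s: 5.98
position: [0.5725, -0.2982, 0.0806]
tcp_rot: [[0.065, 0.998, 0.002], [0.998, -0.065, -0.001], [-0.001, 0.002, -1.0]]
force: [0.4, -0.6, 0.1]
opening: 0.947
grasp_force: 0.0
time_s: 6.6
position: [0.5716, -0.2979, 0.0794]
tcp_rot: [[0.065, 0.998, -0.0], [0.998, -0.065, 0.0], [0.0, -0.0, -1.0]]
force: [0.2, 0.7, -0.4]
opening: 0.402
grasp_force: 0.0
```

```bash

python3 -m handwheel '[{"xyz":[0,0,0],"delta_rot":[0,0,0],"hand":1},{"xyz":[0,0,0],"delta_rot":[0,0,0],"hand":1},{"xyz":[0,0,0],"delta_rot":[0,0,0],"hand":1},{"xyz":[0,0,0],"delta_rot":[0,0,0],"hand":1},{"xyz":[0,0,0],"delta_rot":[0,0,0],"hand":1}]'
python3 -m handwheel '[{"xyz":[0,10,0],"delta_rot":[0,0,0],"hand":1},{"xyz":[0,20,0],"delta_rot":[0,0,0],"hand":1},{"xyz":[0,30,0],"delta_rot":[0,0,0],"hand":1},{"xyz":[0,40,0],"delta_rot":[0,0,0],"hand":1},{"xyz":[0,50,0],"delta_rot":[0,0,0],"hand":1}]'
```

```text
time_s: 7.22
position: [0.5719, -0.298, 0.0794]
tcp_rot: [[0.065, 0.998, 0.001], [0.998, -0.065, -0.0], [-0.0, 0.001, -1.0]]
force: [1.2, -0.2, -1.0]
opening: 0.162
grasp_force: 30.0
time_s: 7.85
position: [0.6222, -0.3013, 0.0794]
tcp_rot: [[0.065, 0.998, -0.0], [0.998, -0.065, -0.0], [-0.0, -0.0, -1.0]]
force: [-1.6, -0.7, 1.4]
opening: 0.162
grasp_force: 30.0
```

```bash

python3 -m handwheel '[{"xyz":[0,2,0],"delta_rot":[0,0,0],"hand":1},{"xyz":[0,4,0],"delta_rot":[0,0,0],"hand":1},{"xyz":[0,6,0],"delta_rot":[0,0,0],"hand":1},{"xyz":[0,7,0],"delta_rot":[0,0,0],"hand":1},{"xyz":[0,8,0],"delta_rot":[0,0,0],"hand":1}]' | grep -E "pos|force"
python3 -m handwheel '[{"xyz":[0,0.5,0],"delta_rot":[0,0,0],"hand":1},{"xyz":[0,1,0],"delta_rot":[0,0,0],"hand":1},{"xyz":[0,1.5,0],"delta_rot":[0,0,0],"hand":1},{"xyz":[0,2,0],"delta_rot":[0,0,0],"hand":1},{"xyz":[0,2,0],"delta_rot":[0,0,0],"hand":1}]'| grep -E "pos|force"
```

```text
position: [0.629, -0.3017, 0.0794]
force: [-4.1, -1.0, 3.0]
grasp_force: 30.0
position: [0.629, -0.3017, 0.0793]
force: [-8.8, -0.3, 4.4]
grasp_force: 30.1
```

```bash

python3 -m handwheel '[{"xyz":[0,0,0],"delta_rot":[0,0,0],"hand":0.3},{"xyz":[0,0,0],"delta_rot":[0,0,0],"hand":0},{"xyz":[0,0,0],"delta_rot":[0,0,0],"hand":-0.5},{"xyz":[0,0,-30],"delta_rot":[0,0,0],"hand":-1},{"xyz":[0,0,-90],"delta_rot":[0,0,0],"hand":-1}]' | grep -E "pos|force|open"
python3 -m handwheel '[{"xyz":[30,-10,-20],"delta_rot":[0,0,-0.17],"hand":-1},{"xyz":[80,-25,-30],"delta_rot":[0,0,-0.34],"hand":-1},{"xyz":[130,-40,-30],"delta_rot":[0,0,-0.51],"hand":-1},{"xyz":[190,-60,-30],"delta_rot":[0,0,-0.68],"hand":-1},{"xyz":[245,-80,-30],"delta_rot":[0,0,-0.85],"hand":-1}]'| grep -E "pos|force|open"
python3 go.py .46 .262 .2 181.9
```

```text
position: [0.6301, -0.3004, 0.1668]
force: [0.5, -1.1, -0.4]
opening: 0.642
grasp_force: 0.0
position: [0.5675, -0.0501, 0.1997]
force: [1.0, 0.6, 0.1]
opening: 0.998
grasp_force: 0.0
xyz [295.9, 146.2, -0.4] rot [0.001, 0.001, -0.814] rows 5.3
```

```bash

python3 -m handwheel '[{"xyz":[55,27,0],"delta_rot":[0,0,-0.17],"hand":-1},{"xyz":[110,54,0],"delta_rot":[0,0,-0.34],"hand":-1},{"xyz":[165,81,0],"delta_rot":[0,0,-0.51],"hand":-1},{"xyz":[220,108,0],"delta_rot":[0,0,-0.68],"hand":-1},{"xyz":[275,135,0],"delta_rot":[0,0,-0.814],"hand":-1}]'| grep -E "pos|force|open"
python3 -m handwheel '[{"xyz":[-12,24,0],"delta_rot":[0,0,0],"hand":-1},{"xyz":[-12,24,0],"delta_rot":[0,0,0],"hand":-1},{"xyz":[-12,24,0],"delta_rot":[0,0,0],"hand":-1},{"xyz":[-12,24,0],"delta_rot":[0,0,0],"hand":-1},{"xyz":[-12,24,0],"delta_rot":[0,0,0],"hand":-1}]'| grep -E "pos|force|rot"
python3 -c "
from look import *; snap('wrist','w6')
cv2.imwrite('pics/w6c.png',cv2.resize(cv2.imread('pics/w6.png')[120:300,160:460],(800,480),interpolation=cv2.INTER_CUBIC))
"
```

```text
position: [0.4684, 0.2401, 0.1997]
force: [2.0, 0.4, 0.4]
opening: 0.996
grasp_force: 0.0
position: [0.48, 0.2611, 0.1994]
tcp_rot: [[-1.0, -0.027, -0.0], [-0.027, 1.0, -0.0], [0.0, -0.0, -1.0]]
force: [0.5, -0.2, 0.9]
grasp_force: 0.0
```

View pics/w6c.png

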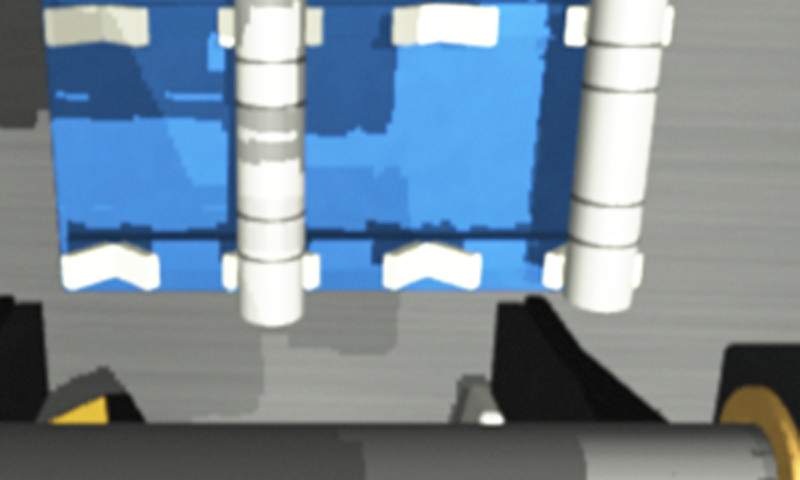

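Close view: pillar A runs down crop column 272 with bands at rows 60, 103, 215, 258 and its far end at row 325. Pillar B has bands at rows 45, 90, 205, 245. I take the centres from the symmetric bands.

```bash
python3 - <<'E'
from look import *
K,T,im=load('w6'); c=lambda u,v:(160+u/2.667,120+v/2.667)
for n,pts in(('A',[(271,60),(271,103),(271,215),(271,258)]),('B',[(625,45),(620,90),(608,205),(605,245)])):
    X=onz(K,T,[c(*p) for p in pts],.052); print(n,X[:,:2].round(4).tolist(),'mid',(X[0]+X[3])[:2]/2,(X[1]+X[2])[:2]/2, 'yaw',np.degrees(np.arctan2(*(X[3]-X[0])[1::-1])))
print(onz(K,T,[c(272,325),c(603,310)],.05))
g=cv2.cvtColor(im,cv2.COLOR_RGB2GRAY).astype(int)
print(g[90:125,262].tolist())
E
python3 go.py .481 .2625 .029 181.7
```

```text
A [[0.4445, 0.2612], [0.4588, 0.2616], [0.498, 0.2626], [0.5139, 0.2631]] mid [0.47917465 0.26210594] [0.47840696 0.26208502] yaw 1.560964046827875
B [[0.4365, 0.3766], [0.4514, 0.3771], [0.4914, 0.3785], [0.506, 0.3794]] mid [0.47125432 0.37801812] [0.47136934 0.37776747] yaw 2.257754912983648
[[0.54043704 0.26414295 0.05      ]
 [0.53144773 0.38277994 0.05      ]]
[150, 146, 146, 144, 144, 145, 141, 121, 95, 86, 88, 87, 87, 85, 83, 79, 78, 84, 92, 92, 87, 72, 108, 174, 205, 210, 210, 210, 209, 210, 207, 207, 230, 255, 255]
xyz [-1.0, 1.2, 170.4] rot [-0.0, -0.0, -0.003] rows 2.7
```

```bash

python3 -m handwheel '[{"xyz":[1,1,50],"delta_rot":[0,0,0],"hand":-1},{"xyz":[1,1,100],"delta_rot":[0,0,0],"hand":-1},{"xyz":[1,1,140],"delta_rot":[0,0,0],"hand":-1},{"xyz":[1,1,160],"delta_rot":[0,0,0],"hand":-1},{"xyz":[1,1,170],"delta_rot":[0,0,0],"hand":-1}]'| grep -E "pos|force|open"
python3 -m handwheel '[{"xyz":[0,0,0],"delta_rot":[0,0,0],"hand":0},{"xyz":[0,0,0],"delta_rot":[0,0,0],"hand":0},{"xyz":[0,0,0],"delta_rot":[0,0,0],"hand":0.2},{"xyz":[0,0,0],"delta_rot":[0,0,0],"hand":0.4},{"xyz":[0,0,0],"delta_rot":[0,0,0],"hand":1}]'| grep -E "pos|force|open"
python3 -m handwheel '[{"xyz":[0,0,0],"delta_rot":[0,0,0],"hand":1},{"xyz":[0,0,0],"delta_rot":[0,0,0],"hand":1},{"xyz":[0,0,0],"delta_rot":[0,0,0],"hand":1},{"xyz":[0,0,0],"delta_rot":[0,0,0],"hand":1},{"xyz":[0,0,0],"delta_rot":[0,0,0],"hand":1}]'| grep -E "pos|force|open"
```

```text
position: [0.4786, 0.2625, 0.0282]
force: [0.5, 0.3, 0.3]
opening: 0.998
grasp_force: 0.0
position: [0.4791, 0.2632, 0.0298]
force: [-0.2, 0.3, 0.9]
opening: 0.516
grasp_force: 0.0
position: [0.4789, 0.2617, 0.0294]
force: [1.4, -6.5, 2.2]
opening: 0.266
grasp_force: 30.0
```

```bash

python3 -m handwheel '[{"xyz":[0,0,-10],"delta_rot":[0,0,0],"hand":1},{"xyz":[0,0,-30],"delta_rot":[0,0,0],"hand":1},{"xyz":[0,0,-60],"delta_rot":[0,0,0],"hand":1},{"xyz":[0,0,-90],"delta_rot":[0,0,0],"hand":1},{"xyz":[0,0,-115],"delta_rot":[0,0,0],"hand":1}]'| grep -E "pos|force|open"
python3 go.py .5281 -.2336 .14 176.3
```

```text
position: [0.4784, 0.2633, 0.1454]
force: [0.5, -0.1, -4.1]
opening: 0.266
grasp_force: 30.0
xyz [-35.7, -498.1, 5.2] rot [0.0, -0.001, 0.093] rows 8.0
```

```bash

python3 -m handwheel '[{"xyz":[0,-30,0],"delta_rot":[0,0,0.01],"hand":1},{"xyz":[0,-80,0],"delta_rot":[0,0,0.02],"hand":1},{"xyz":[0,-130,0],"delta_rot":[0,0,0.03],"hand":1},{"xyz":[0,-180,0],"delta_rot":[0,0,0.04],"hand":1},{"xyz":[-10,-230,0],"delta_rot":[0,0,0.05],"hand":1}]'| grep -E "pos|force|open"
python3 -m handwheel '[{"xyz":[-5,-50,0],"delta_rot":[0,0,0.01],"hand":1},{"xyz":[-10,-100,0],"delta_rot":[0,0,0.02],"hand":1},{"xyz":[-15,-150,0],"delta_rot":[0,0,0.03],"hand":1},{"xyz":[-20,-200,0],"delta_rot":[0,0,0.04],"hand":1},{"xyz":[-25,-230,0],"delta_rot":[0,0,0.043],"hand":1}]'| grep -E "pos|force|open"
python3 go.py .5281 -.2336 .06 176.3;
```

```text
position: [0.4939, 0.0326, 0.1443]
force: [0.9, 1.0, -4.5]
opening: 0.264
grasp_force: 30.0
position: [0.5153, -0.1992, 0.1443]
force: [-0.2, -0.2, -4.1]
opening: 0.268
grasp_force: 30.0
xyz [-15.1, -33.5, 84.3] rot [0.0, 0.0, -0.002] rows 1.5
```

```bash

python3 -m handwheel '[{"xyz":[-8,-18,0],"delta_rot":[0,0,0],"hand":1},{"xyz":[-15,-33.5,10],"delta_rot":[0,0,0],"hand":1},{"xyz":[-15,-33.5,40],"delta_rot":[0,0,0],"hand":1},{"xyz":[-15,-33.5,60],"delta_rot":[0,0,0],"hand":1},{"xyz":[-15,-33.5,70],"delta_rot":[0,0,0],"hand":1}]'>/dev/null
python3 -m handwheel '[{"xyz":[0,0,0],"delta_rot":[0,0,0],"hand":1},{"xyz":[0,0,0],"delta_rot":[0,0,0],"hand":1},{"xyz":[0,0,0],"delta_rot":[0,0,0],"hand":1},{"xyz":[0,0,0],"delta_rot":[0,0,0],"hand":1},{"xyz":[0,0,0],"delta_rot":[0,0,0],"hand":1}]'| grep -E "pos|force|rot"
python3 go.py .5281 -.2336 .0297 176.3;python3 -c "
from look import *; snap('wrist','w7')
cv2.imwrite('pics/w7c.png',cv2.resize(cv2.imread('pics/w7.png')[:300,100:430],(660,600),interpolation=cv2.INTER_CUBIC))"
```

```text
position: [0.5283, -0.2315, 0.0748]
tcp_rot: [[-0.998, 0.065, 0.001], [0.065, 0.998, -0.0], [-0.001, -0.0, -1.0]]
force: [0.7, 0.3, -4.7]
grasp_force: 30.0
xyz [0.1, -2.1, 45.1] rot [-0.0, 0.001, -0.0] rows 0.7
```

View pics/w7c.png

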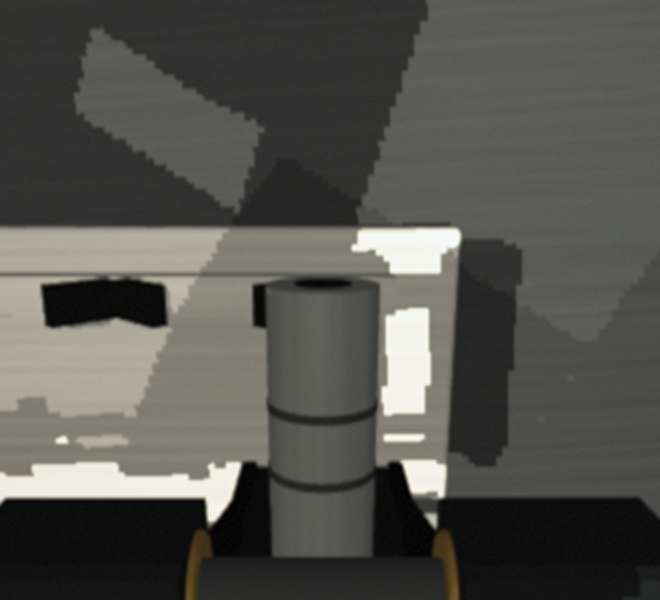

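The picture shows the pillar held straight at crop (322,290), 2 mm to the right of the groove at (262,305). I shift −2 mm and lay it down slowly.

```bash

python3 -m handwheel '[{"xyz":[0,-2,10],"delta_rot":[0,0,0],"hand":1},{"xyz":[0,-2,20],"delta_rot":[0,0,0],"hand":1},{"xyz":[0,-2,30],"delta_rot":[0,0,0],"hand":1},{"xyz":[0,-2,37],"delta_rot":[0,0,0],"hand":1},{"xyz":[0,-2,41],"delta_rot":[0,0,0],"hand":1}]'| grep -E "pos|force"
python3 -m handwheel '[{"xyz":[0,0,1],"delta_rot":[0,0,0],"hand":1},{"xyz":[0,0,2],"delta_rot":[0,0,0],"hand":1},{"xyz":[0,0,3],"delta_rot":[0,0,0],"hand":1},{"xyz":[0,0,3],"delta_rot":[0,0,0],"hand":1},{"xyz":[0,0,3],"delta_rot":[0,0,0],"hand":1}]'| grep -E "pos|force"
```

```text
position: [0.5278, -0.2332, 0.0326]
force: [-0.1, 0.0, -4.7]
grasp_force: 30.0
position: [0.5282, -0.2335, 0.0305]
force: [-0.3, -0.5, -4.8]
grasp_force: 30.0
```

```bash

python3 -m handwheel '[{"xyz":[0,0,0.5],"delta_rot":[0,0,0],"hand":1},{"xyz":[0,0,1],"delta_rot":[0,0,0],"hand":1},{"xyz":[0,0,1],"delta_rot":[0,0,0],"hand":1},{"xyz":[0,0,1],"delta_rot":[0,0,0],"hand":1},{"xyz":[0,0,1],"delta_rot":[0,0,0],"hand":1}]'| grep -E "pos|force"
python3 -m handwheel '[{"xyz":[0,0,0.5],"delta_rot":[0,0,0],"hand":1},{"xyz":[0,0,0.5],"delta_rot":[0,0,0],"hand":1},{"xyz":[0,0,0.5],"delta_rot":[0,0,0],"hand":1},{"xyz":[0,0,0.5],"delta_rot":[0,0,0],"hand":1},{"xyz":[0,0,0.5],"delta_rot":[0,0,0],"hand":1}]'| grep -E "pos|force"
```

```text
position: [0.5283, -0.2337, 0.0296]
force: [0.7, -1.0, -1.4]
grasp_force: 30.0
position: [0.5283, -0.2338, 0.0294]
force: [-2.5, -2.4, 5.5]
grasp_force: 30.0
```

```bash

python3 -m handwheel '[{"xyz":[0,0,0],"delta_rot":[0,0,0],"hand":0.3},{"xyz":[0,0,0],"delta_rot":[0,0,0],"hand":0.1},{"xyz":[0,0,0],"delta_rot":[0,0,0],"hand":0},{"xyz":[0,0,0],"delta_rot":[0,0,0],"hand":0},{"xyz":[0,0,0],"delta_rot":[0,0,0],"hand":0}]'| grep -E "pos|force|open"
python3 -m handwheel '[{"xyz":[0,0,-20],"delta_rot":[0,0,0],"hand":0},{"xyz":[0,0,-50],"delta_rot":[0,0,0],"hand":0},{"xyz":[0,0,-90],"delta_rot":[0,0,0],"hand":-1},{"xyz":[0,0,-130],"delta_rot":[0,0,0],"hand":-1},{"xyz":[0,0,-150],"delta_rot":[0,0,0],"hand":-1}]'| grep -E "pos|force|open"
python3 -c "from look import *; snap('wrist','w8')"
python3 go.py .48 .38 .15 182
```

```text
position: [0.5281, -0.2333, 0.0288]
force: [0.8, 0.2, -0.2]
opening: 0.495
grasp_force: 0.0
position: [0.5289, -0.2339, 0.1814]
force: [0.4, -0.7, -0.6]
opening: 0.755
grasp_force: 0.0
xyz [89.7, 610.1, 30.4] rot [-0.004, 0.006, -0.1] rows 9.9
```

```bash

python3 -m handwheel '[{"xyz":[9,61,0],"delta_rot":[0,0,-0.01],"hand":-1},{"xyz":[18,122,0],"delta_rot":[0,0,-0.02],"hand":-1},{"xyz":[27,183,0],"delta_rot":[0,0,-0.03],"hand":-1},{"xyz":[36,244,0],"delta_rot":[0,0,-0.04],"hand":-1},{"xyz":[45,305,0],"delta_rot":[0,0,-0.05],"hand":-1}]' >/dev/null
python3 -m handwheel '[{"xyz":[9,61,0],"delta_rot":[0,0,-0.01],"hand":-1},{"xyz":[18,122,0],"delta_rot":[0,0,-0.02],"hand":-1},{"xyz":[27,183,0],"delta_rot":[0,0,-0.03],"hand":-1},{"xyz":[36,244,0],"delta_rot":[0,0,-0.04],"hand":-1},{"xyz":[40,290,0],"delta_rot":[0,0,-0.05],"hand":-1}]' >/dev/null
python3 -m handwheel '[{"xyz":[0,0,0],"delta_rot":[0,0,0],"hand":-1},{"xyz":[0,0,0],"delta_rot":[0,0,0],"hand":-1},{"xyz":[0,0,0],"delta_rot":[0,0,0],"hand":-1},{"xyz":[0,0,0],"delta_rot":[0,0,0],"hand":-1},{"xyz":[0,0,0],"delta_rot":[0,0,0],"hand":-1}]'| grep -E "pos|rot"
python3 -c "
from look import *; snap('wrist','w9')
a=cv2.imread('pics/w8.png')[40:300,120:400];b=cv2.imread('pics/w9.png')[40:300,120:400]
cv2.imwrite('pics/m3.png',cv2.resize(np.hstack([a,b]),(800,371),interpolation=cv2.INTER_CUBIC))"
python3 go.py .4713 .3802 .0293 182
```

```text
position: [0.4676, 0.3636, 0.179]
tcp_rot: [[-0.999, -0.034, -0.0], [-0.034, 0.999, -0.0], [0.0, -0.0, -1.0]]
xyz [-4.3, 16.2, 149.7] rot [0.0, 0.0, -0.001] rows 2.4
```

View pics/m3.png

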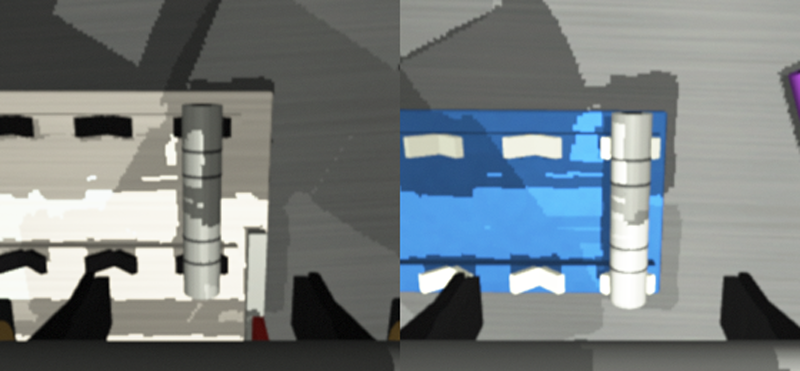

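Left: pillar A is seated in groove 2 (crop column 202, bands at rows 152–264, keeper clear). Right: pillar B is in the last notch at crop (630,210).

```bash
python3 - <<'E'
from look import *
for f,x0,z in(('w8',0,.052),('w9',400,.052)):
    K,T,im=load(f); g=cv2.cvtColor(im,cv2.COLOR_RGB2GRAY).astype(float)
    u0=120+((202 if f=='w8' else 630)-x0)/1.4286
    # band rows: dark local minima along a column strip
    s=g[:,int(u0)-4:int(u0)+5].mean(1); r=np.arange(110,245); d=np.minimum(s[r-3],s[r+3])-s[r]
    k=[i for i in r[d>12] if s[i]==s[i-2:i+3].min()]; print(f,k)
    if len(k)>=2: X=onz(K,T,[(u0,v) for v in k],z); print(X[:,:2].round(4).tolist())
    e=[i for i in range(100,262) if abs(s[i+1]-s[i-1])>40]; print('edges',e)
    # lateral
    for v in (175,185,195):
        h=cv2.cvtColor(im,cv2.COLOR_RGB2HSV)[v]; 
        if f=='w9':
            nb=np.flatnonzero((h[:,1]<90)&(abs(np.arange(512)-u0)<22)); print(v,onz(K,T,[((nb[0]+nb[-1])/2,v)],.04)[0,:2].round(4))
E
```

```text
w8 [np.int64(113), np.int64(146), np.int64(164), np.int64(209), np.int64(225)]
[[0.4675, -0.2295], [0.4941, -0.2312], [0.5092, -0.2322], [0.5491, -0.2348], [0.5642, -0.2357]]
edges [103, 104, 111, 112, 114, 145, 147, 148, 163, 165, 166, 182, 185, 207, 208, 210, 211, 223, 224, 226, 227, 249, 250]
w9 [np.int64(118), np.int64(152), np.int64(170), np.int64(195), np.int64(215), np.int64(231)]
[[0.4088, 0.3781], [0.4362, 0.3795], [0.4514, 0.3802], [0.4733, 0.3813], [0.4915, 0.3823], [0.5065, 0.383]]
edges [119, 120, 121, 150, 151, 153, 154, 168, 169, 171, 172, 197, 214, 216, 230, 232, 255, 256]
175 [0.4587 0.3809]
185 [0.4678 0.3809]
195 [0.477  0.3813]
```

```bash

python3 -m handwheel '[{"xyz":[-4.3,17,20],"delta_rot":[0,0,0],"hand":-1},{"xyz":[-4.3,17,70],"delta_rot":[0,0,0],"hand":-1},{"xyz":[-4.3,17,115],"delta_rot":[0,0,0],"hand":-1},{"xyz":[-4.3,17,140],"delta_rot":[0,0,0],"hand":-1},{"xyz":[-4.3,17,149.7],"delta_rot":[0,0,0],"hand":-1}]'| grep -E "pos|force|open"
python3 -m handwheel '[{"xyz":[0,0,0],"delta_rot":[0,0,0],"hand":0},{"xyz":[0,0,0],"delta_rot":[0,0,0],"hand":0},{"xyz":[0,0,0],"delta_rot":[0,0,0],"hand":0.2},{"xyz":[0,0,0],"delta_rot":[0,0,0],"hand":0.4},{"xyz":[0,0,0],"delta_rot":[0,0,0],"hand":1}]'| grep -E "pos|force|open"
python3 -m handwheel '[{"xyz":[0,0,0],"delta_rot":[0,0,0],"hand":1},{"xyz":[0,0,0],"delta_rot":[0,0,0],"hand":1},{"xyz":[0,0,0],"delta_rot":[0,0,0],"hand":1},{"xyz":[0,0,0],"delta_rot":[0,0,0],"hand":1},{"xyz":[0,0,0],"delta_rot":[0,0,0],"hand":1}]'| grep -E "pos|force|open"
```

```text
position: [0.4701, 0.3809, 0.0275]
force: [-0.5, -0.6, 0.6]
opening: 1.001
grasp_force: 0.0
position: [0.4711, 0.3817, 0.0296]
force: [0.7, -0.2, 0.4]
opening: 0.515
grasp_force: 0.0
position: [0.4709, 0.3814, 0.0292]
force: [0.7, 0.1, 0.7]
opening: 0.272
grasp_force: 30.0
```

```bash

python3 -m handwheel '[{"xyz":[0,0,-10],"delta_rot":[0,0,0],"hand":1},{"xyz":[0,0,-30],"delta_rot":[0,0,0],"hand":1},{"xyz":[0,0,-60],"delta_rot":[0,0,0],"hand":1},{"xyz":[0,0,-90],"delta_rot":[0,0,0],"hand":1},{"xyz":[0,0,-115],"delta_rot":[0,0,0],"hand":1}]'| grep -E "pos|force|open"
python3 -m handwheel '[{"xyz":[0,-30,0],"delta_rot":[0,0,0.01],"hand":1},{"xyz":[0,-80,0],"delta_rot":[0,0,0.02],"hand":1},{"xyz":[0,-130,0],"delta_rot":[0,0,0.03],"hand":1},{"xyz":[0,-180,0],"delta_rot":[0,0,0.04],"hand":1},{"xyz":[0,-230,0],"delta_rot":[0,0,0.05],"hand":1}]'| grep -E "pos|force|open"
python3 -m handwheel '[{"xyz":[-5,-50,0],"delta_rot":[0,0,0.01],"hand":1},{"xyz":[-10,-100,0],"delta_rot":[0,0,0.02],"hand":1},{"xyz":[-15,-150,0],"delta_rot":[0,0,0.03],"hand":1},{"xyz":[-20,-200,0],"delta_rot":[0,0,0.04],"hand":1},{"xyz":[-25,-250,0],"delta_rot":[0,0,0.05],"hand":1}]'| grep -E "pos|force|open"
python3 go.py .5203 -.3534 .075 176.3
```

```text
position: [0.4706, 0.3817, 0.1454]
force: [0.5, 0.5, -4.0]
opening: 0.269
grasp_force: 29.9
position: [0.4787, 0.1504, 0.1445]
force: [0.1, -0.5, -2.7]
opening: 0.267
grasp_force: 29.9
position: [0.5002, -0.1, 0.1445]
force: [0.6, 0.3, -3.3]
opening: 0.266
grasp_force: 29.9
xyz [-36.6, -251.6, 69.4] rot [0.0, 0.0, -0.001] rows 4.2
```

```bash

python3 -m handwheel '[{"xyz":[-8,-60,0],"delta_rot":[0,0,0],"hand":1},{"xyz":[-16,-120,0],"delta_rot":[0,0,0],"hand":1},{"xyz":[-24,-180,0],"delta_rot":[0,0,0],"hand":1},{"xyz":[-32,-230,0],"delta_rot":[0,0,0],"hand":1},{"xyz":[-36.6,-251.6,0],"delta_rot":[0,0,0],"hand":1}]'| grep -E "pos|force|open"
python3 -m handwheel '[{"xyz":[0,0,0],"delta_rot":[0,0,0],"hand":1},{"xyz":[0,0,20],"delta_rot":[0,0,0],"hand":1},{"xyz":[0,0,45],"delta_rot":[0,0,0],"hand":1},{"xyz":[0,0,70],"delta_rot":[0,0,0],"hand":1},{"xyz":[0,0,70],"delta_rot":[0,0,0],"hand":1}]'| grep -E "pos|force|open"
python3 go.py .5203 -.3534 .031 176.3
```

```text
position: [0.5206, -0.3556, 0.1444]
force: [-0.6, 0.6, -2.9]
opening: 0.268
grasp_force: 29.9
position: [0.5188, -0.3486, 0.0722]
force: [-0.7, 0.1, -3.7]
opening: 0.269
grasp_force: 30.0
xyz [-2.0, -4.9, 41.2] rot [0.005, -0.005, 0.001] rows 0.7
```

```bash

python3 -m handwheel '[{"xyz":[0,0,0],"delta_rot":[0,0,0],"hand":1},{"xyz":[0,0,0],"delta_rot":[0,0,0],"hand":1},{"xyz":[0,0,0],"delta_rot":[0,0,0],"hand":1},{"xyz":[0,0,0],"delta_rot":[0,0,0],"hand":1},{"xyz":[0,0,0],"delta_rot":[0,0,0],"hand":1}]'| grep -E "pos|force|open"
python3 go.py .5203 -.3534 .031 176.3
```

```text
position: [0.5206, -0.3522, 0.0744]
force: [-0.3, -0.4, -3.9]
opening: 0.267
grasp_force: 30.0
xyz [0.2, -1.2, 43.4] rot [-0.0, 0.0, -0.0] rows 0.7
```

```bash

python3 -m handwheel '[{"xyz":[0,-1.2,10],"delta_rot":[0,0,0],"hand":1},{"xyz":[0,-1.2,20],"delta_rot":[0,0,0],"hand":1},{"xyz":[0,-1.2,30],"delta_rot":[0,0,0],"hand":1},{"xyz":[0,-1.2,37],"delta_rot":[0,0,0],"hand":1},{"xyz":[0,-1.2,41],"delta_rot":[0,0,0],"hand":1}]'| grep -E "pos|force"
python3 -m handwheel '[{"xyz":[0,0,1],"delta_rot":[0,0,0],"hand":1},{"xyz":[0,0,2],"delta_rot":[0,0,0],"hand":1},{"xyz":[0,0,3],"delta_rot":[0,0,0],"hand":1},{"xyz":[0,0,3],"delta_rot":[0,0,0],"hand":1},{"xyz":[0,0,3],"delta_rot":[0,0,0],"hand":1}]'| grep -E "pos|force"
python3 -m handwheel '[{"xyz":[0,0,0.5],"delta_rot":[0,0,0],"hand":1},{"xyz":[0,0,1],"delta_rot":[0,0,0],"hand":1},{"xyz":[0,0,1],"delta_rot":[0,0,0],"hand":1},{"xyz":[0,0,1],"delta_rot":[0,0,0],"hand":1},{"xyz":[0,0,1],"delta_rot":[0,0,0],"hand":1}]'| grep -E "pos|force"
```

```text
position: [0.5203, -0.353, 0.0323]
force: [-1.2, 1.2, -3.8]
grasp_force: 30.0
position: [0.5205, -0.3533, 0.0303]
force: [0.6, 0.2, -2.6]
grasp_force: 30.0
position: [0.5206, -0.3534, 0.0293]
force: [-0.4, -0.7, -2.7]
grasp_force: 30.0
```

```bash

python3 -m handwheel '[{"xyz":[0,0,0.5],"delta_rot":[0,0,0],"hand":1},{"xyz":[0,0,0.7],"delta_rot":[0,0,0],"hand":1},{"xyz":[0,0,0.7],"delta_rot":[0,0,0],"hand":1},{"xyz":[0,0,0.7],"delta_rot":[0,0,0],"hand":1},{"xyz":[0,0,0.7],"delta_rot":[0,0,0],"hand":1}]'| grep -E "pos|force"
```

```text
position: [0.5206, -0.3536, 0.0291]
force: [-0.9, 0.5, 5.5]
grasp_force: 30.0
```

Seated. Release, rise, check, then turn for the keeper.

```bash

python3 -m handwheel '[{"xyz":[0,0,0],"delta_rot":[0,0,0],"hand":0.3},{"xyz":[0,0,0],"delta_rot":[0,0,0],"hand":0.1},{"xyz":[0,0,0],"delta_rot":[0,0,0],"hand":0},{"xyz":[0,0,0],"delta_rot":[0,0,0],"hand":0},{"xyz":[0,0,0],"delta_rot":[0,0,0],"hand":0}]'| grep -E "pos|force|open"
python3 -m handwheel '[{"xyz":[0,0,-20],"delta_rot":[0,0,0],"hand":0},{"xyz":[0,0,-50],"delta_rot":[0,0,0],"hand":0},{"xyz":[-5,30,-100],"delta_rot":[0,0,0],"hand":-1},{"xyz":[-30,60,-150],"delta_rot":[0,0,0],"hand":-1},{"xyz":[-30,60,-170],"delta_rot":[0,0,0],"hand":-1}]'| grep -E "pos|force|open"
python3 -c "
from look import *; snap('wrist','w10'); snap('scene','s2')
a=cv2.imread('pics/w10.png')[:300,80:440]
cv2.imwrite('pics/w10c.png',cv2.resize(a,(720,600),interpolation=cv2.INTER_CUBIC))"
python3 go.py .629 -.3005 .14 86.3
```

```text
position: [0.5205, -0.3532, 0.0284]
force: [0.3, 0.8, 0.0]
opening: 0.493
grasp_force: 0.0
position: [0.5573, -0.2943, 0.204]
force: [0.2, 0.1, -0.8]
opening: 0.762
grasp_force: 0.0
xyz [-72.2, 0.4, 63.9] rot [0.002, 0.01, 1.572] rows 8.4
```

View pics/w10c.png

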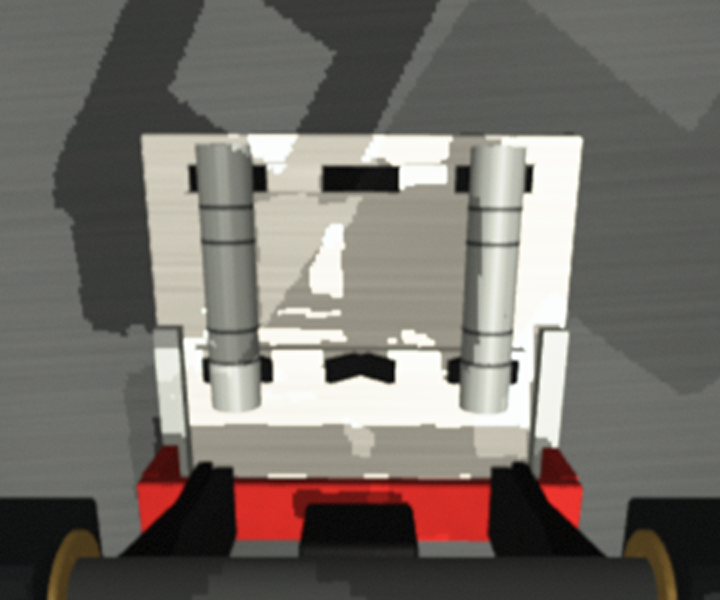

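Both pillars sit level in grooves 0 and 2 (crop columns 230 and 495, far ends at rows 410 and 412), and the keeper is fully open at row 510. Now grip the fin and push it home.

```bash

python3 -m handwheel '[{"xyz":[-14,0,0],"delta_rot":[0,0,0.18],"hand":-1},{"xyz":[-28,0,0],"delta_rot":[0,0,0.36],"hand":-1},{"xyz":[-42,0,0],"delta_rot":[0,0,0.54],"hand":-1},{"xyz":[-56,0,0],"delta_rot":[0,0,0.72],"hand":-1},{"xyz":[-70,0,10],"delta_rot":[0,0,0.9],"hand":-1}]' >/dev/null
python3 -m handwheel '[{"xyz":[0,0,10],"delta_rot":[0,0,0.18],"hand":-1},{"xyz":[0,0,20],"delta_rot":[0,0,0.36],"hand":-1},{"xyz":[0,0,30],"delta_rot":[0,0,0.54],"hand":-1},{"xyz":[0,0,40],"delta_rot":[0,0,0.672],"hand":-1},{"xyz":[0,0,40],"delta_rot":[0,0,0.672],"hand":-1}]'
python3 go.py .629 -.3005 .0793 86.3
```

```text
time_s: 33.15
position: [0.6225, -0.2996, 0.1465]
tcp_rot: [[0.065, 0.998, -0.004], [0.998, -0.065, 0.002], [0.002, -0.004, -1.0]]
force: [1.1, -0.6, -0.6]
opening: 1.002
grasp_force: 0.0
xyz [-0.7, 6.8, 67.2] rot [-0.004, -0.002, -0.001] rows 1.1
```

```bash

python3 -m handwheel '[{"xyz":[-1,5,10],"delta_rot":[0,0,0],"hand":-1},{"xyz":[-1,5,40],"delta_rot":[0,0,0],"hand":-1},{"xyz":[-1,5,60],"delta_rot":[0,0,0],"hand":-1},{"xyz":[-1,5,67],"delta_rot":[0,0,0],"hand":-1},{"xyz":[-1,5,67],"delta_rot":[0,0,0],"hand":0}]' | grep -E "pos|force"
python3 -m handwheel '[{"xyz":[0,0,0],"delta_rot":[0,0,0],"hand":0},{"xyz":[0,0,0],"delta_rot":[0,0,0],"hand":0.2},{"xyz":[0,0,0],"delta_rot":[0,0,0],"hand":0.3},{"xyz":[0,0,0],"delta_rot":[0,0,0],"hand":0.3},{"xyz":[0,0,0],"delta_rot":[0,0,0],"hand":0.3}]'| grep -E "pos|force|open"
python3 go.py .629 -.3005 .0793 86.3
```

```text
position: [0.629, -0.3011, 0.081]
force: [0.6, 0.6, -0.3]
grasp_force: 0.0
position: [0.6291, -0.3012, 0.0816]
force: [-0.9, 0.3, -0.2]
opening: 0.409
grasp_force: 0.0
xyz [0.7, -0.1, 2.3] rot [0.0, 0.0, -0.001] rows 0.0
```

```bash

python3 -m handwheel '[{"xyz":[0,0,1],"delta_rot":[0,0,0],"hand":0.5},{"xyz":[0,0,2],"delta_rot":[0,0,0],"hand":1},{"xyz":[0,0,2],"delta_rot":[0,0,0],"hand":1},{"xyz":[0,0,2],"delta_rot":[0,0,0],"hand":1},{"xyz":[0,0,2],"delta_rot":[0,0,0],"hand":1}]' | grep -E "pos|force|open"
python3 -m handwheel '[{"xyz":[0,-8,0],"delta_rot":[0,0,0],"hand":1},{"xyz":[0,-18,0],"delta_rot":[0,0,0],"hand":1},{"xyz":[0,-28,0],"delta_rot":[0,0,0],"hand":1},{"xyz":[0,-38,0],"delta_rot":[0,0,0],"hand":1},{"xyz":[0,-48,0],"delta_rot":[0,0,0],"hand":1}]'| grep -E "pos|force|open"
python3 -m handwheel '[{"xyz":[0,-3,0],"delta_rot":[0,0,0],"hand":1},{"xyz":[0,-6,0],"delta_rot":[0,0,0],"hand":1},{"xyz":[0,-8,0],"delta_rot":[0,0,0],"hand":1},{"xyz":[0,-10,0],"delta_rot":[0,0,0],"hand":1},{"xyz":[0,-11,0],"delta_rot":[0,0,0],"hand":1}]'| grep -E "pos|force|open"
python3 -m handwheel '[{"xyz":[0,-0.5,0],"delta_rot":[0,0,0],"hand":1},{"xyz":[0,-1,0],"delta_rot":[0,0,0],"hand":1},{"xyz":[0,-1.5,0],"delta_rot":[0,0,0],"hand":1},{"xyz":[0,-2,0],"delta_rot":[0,0,0],"hand":1},{"xyz":[0,-2.5,0],"delta_rot":[0,0,0],"hand":1}]'| grep -E "pos|force|open"
```

```text
position: [0.6289, -0.3011, 0.0792]
force: [0.4, -0.6, -1.7]
opening: 0.163
grasp_force: 30.0
position: [0.5802, -0.2979, 0.0792]
force: [1.4, 0.2, -6.7]
opening: 0.16
grasp_force: 30.0
position: [0.57, -0.2972, 0.0792]
force: [1.9, -1.4, -8.0]
opening: 0.158
grasp_force: 30.0
position: [0.569, -0.2972, 0.0793]
force: [7.7, -0.3, -13.5]
opening: 0.156
grasp_force: 30.0
```

```bash

python3 -m handwheel '[{"xyz":[0,0,0],"delta_rot":[0,0,0],"hand":0.5},{"xyz":[0,0,0],"delta_rot":[0,0,0],"hand":0},{"xyz":[0,0,0],"delta_rot":[0,0,0],"hand":-0.5},{"xyz":[0,0,-40],"delta_rot":[0,0,0],"hand":-1},{"xyz":[0,0,-100],"delta_rot":[0,0,0],"hand":-1}]' | grep -E "pos|force"
python3 -m handwheel '[{"xyz":[40,0,-50],"delta_rot":[0,0,-0.18],"hand":-1},{"xyz":[80,0,-70],"delta_rot":[0,0,-0.36],"hand":-1},{"xyz":[130,10,-70],"delta_rot":[0,0,-0.54],"hand":-1},{"xyz":[180,20,-70],"delta_rot":[0,0,-0.72],"hand":-1},{"xyz":[230,30,-70],"delta_rot":[0,0,-0.9],"hand":-1}]' >/dev/null
python3 -m handwheel '[{"xyz":[30,20,0],"delta_rot":[0,0,-0.18],"hand":-1},{"xyz":[60,40,0],"delta_rot":[0,0,-0.36],"hand":-1},{"xyz":[60,40,0],"delta_rot":[0,0,-0.54],"hand":-1},{"xyz":[60,40,0],"delta_rot":[0,0,-0.72],"hand":-1},{"xyz":[60,40,0],"delta_rot":[0,0,-0.76],"hand":-1}]' 
python3 -m handwheel '[{"xyz":[0,0,0],"delta_rot":[0,0,0],"hand":-1},{"xyz":[0,0,0],"delta_rot":[0,0,0],"hand":-1},{"xyz":[0,0,0],"delta_rot":[0,0,0],"hand":-1},{"xyz":[0,0,0],"delta_rot":[0,0,0],"hand":-1},{"xyz":[0,0,0],"delta_rot":[0,0,0],"hand":-1}]' | grep pos
python3 -c "
from look import *; snap('wrist','w11')"
python3 -m handwheel '[{"xyz":[0,50,0],"delta_rot":[0,0,0],"hand":-1},{"xyz":[0,80,0],"delta_rot":[0,0,0],"hand":-1},{"xyz":[0,80,0],"delta_rot":[0,0,0],"hand":-1},{"xyz":[0,80,0],"delta_rot":[0,0,0],"hand":-1},{"xyz":[0,80,0],"delta_rot":[0,0,0],"hand":-1}]' | grep pos
python3 -c "
from look import *; snap('wrist','w12')
cv2.imwrite('pics/m4.png',cv2.resize(np.vstack([cv2.imread('pics/w11.png')[:270],cv2.imread('pics/w12.png')[:270]]),(569,600)))"
```

```text
position: [0.5662, -0.2964, 0.179]
force: [1.2, -0.5, 1.2]
grasp_force: 0.0
time_s: 38.78
position: [0.5949, 0.0005, 0.2501]
tcp_rot: [[-1.0, -0.026, 0.0], [-0.026, 1.0, -0.0], [-0.0, -0.0, -1.0]]
force: [0.6, 0.5, 0.0]
opening: 1.001
grasp_force: 0.0
position: [0.5952, 0.0003, 0.2495]
position: [0.5936, 0.0792, 0.2495]
```

View pics/m4.png

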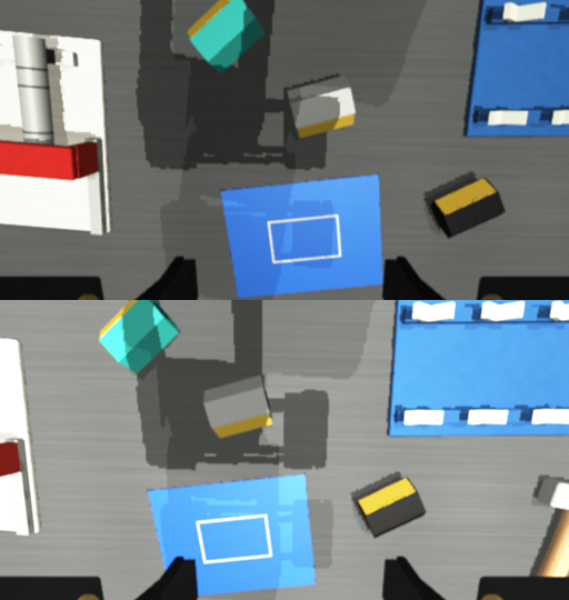

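Top (w11): hexa is at crop (320,105), with its yellow strip at (325,127) on the +x side. The mat is at (303,238) with its inner outline, and one pillar is seen under the keeper. Bottom (w12) shows the same block at (238,408). I triangulate the yellow strip's corners.

```bash
python3 - <<'E'
from look import *
Q={}
for f,c0 in(('w11',(288,115)),('w12',(215,113))):
    K,T,im=load(f)
    for c in blobs(im[:250],(15,100,80),(35,255,255),40):
        m=c[:,0].mean(0)
        if np.hypot(*(m-c0))<35:
            q=cv2.approxPolyDP(c,2.5,True)[:,0]; 
            b=cv2.boxPoints(cv2.minAreaRect(c)); b=b[np.argsort(b[:,0])]; L=b[:2][np.argsort(b[:2,1])];R=b[2:][np.argsort(b[2:,1])]
            print(f,q.tolist(),m,L.tolist(),R.tolist()); Q[f]=(K,T,L[0],L[1],R[0],R[1])
            print('top edge z.04',onz(K,T,[L[0],R[0]],.04)[:,:2].round(4).tolist(),'low edge z.02',onz(K,T,[L[1],R[1]],.02)[:,:2].round(4).tolist())
    # full block mask
    sub=im[60:140,200:330] if f=='w11' else im[60:140,170:260]
for k,n in((2,'Ltop'),(3,'Llow'),(4,'Rtop'),(5,'Rlow')): print(n,tri([(*Q[f][:2],Q[f][k]) for f in Q]).round(4))
K,T,im=load('w12')
a=cv2.imread('pics/w11.png')[50:140,240:340];b=cv2.imread('pics/w12.png')[50:140,165:265]
cv2.imwrite('pics/m5.png',cv2.resize(np.hstack([a,b]),(800,360),interpolation=cv2.INTER_CUBIC))
# mat white outline + corners
for f in('w11',):
    K,T,im=load(f)
    for c in blobs(im[:300],(100,120,90),(125,255,255),4000):
        q=cv2.approxPolyDP(c,4,True)[:,0]; print('blue',q.tolist(),onz(K,T,q,0)[:,:2].round(3).tolist())
    for lo in [(0,0,170)]:
        for c in blobs(im[180:250,220:330],lo,(180,70,255),300):
            b=cv2.approxPolyDP(c,4,True)[:,0]+[220,180]; X=onz(K,T,b,0); print('outline',b.tolist(),X[:,:2].round(4).tolist(),X[:,:2].mean(0))
E
```

```text
w11 [[318, 103], [269, 115], [269, 122], [316, 112]] [293.42857143 113.11607143] [[267.23529052734375, 114.94119262695312], [269.5294189453125, 124.11766052246094]] [[317.82354736328125, 102.29414367675781], [320.11767578125, 111.47061157226562]]
top edge z.04 [[0.5406, 0.006], [0.5268, 0.0573]] low edge z.02 [[0.5518, 0.0092], [0.5371, 0.0637]]
w12 [[244, 110], [241, 103], [192, 116], [199, 124]] [218.7027027  113.13513514] [[191.72088623046875, 114.96731567382812], [194.53912353515625, 125.39482116699219]] [[241.69229125976562, 101.46153259277344], [244.51052856445312, 111.8890380859375]]
top edge z.04 [[0.5407, 0.007], [0.5261, 0.0585]] low edge z.02 [[0.5534, 0.0058], [0.5377, 0.0606]]
Ltop [0.541  0.0061 0.0353]
Llow [0.551  0.0088 0.036 ]
Rtop [0.5266 0.0582 0.0344]
Rlow [0.5365 0.0612 0.0348]
blue [[340, 157], [199, 171], [214, 267], [344, 255]] [[0.59, 0.095], [0.611, -0.073], [0.74, -0.057], [0.719, 0.111]]
blue [[435, 0], [420, 122], [511, 121], [511, 112], [486, 107], [488, 101], [511, 96], [511, 21], [500, 20], [511, 19], [502, 17], [511, 0]] [[0.422, 0.179], [0.547, 0.183], [0.544, 0.288], [0.534, 0.285], [0.529, 0.256], [0.522, 0.256], [0.516, 0.281], [0.44, 0.263], [0.439, 0.251], [0.438, 0.263], [0.436, 0.253], [0.42, 0.258]]
outline [[304, 194], [241, 199], [245, 235], [306, 230]] [[0.6372, 0.0546], [0.6454, -0.0225], [0.6934, -0.0171], [0.6848, 0.06]] [0.66522922 0.01873662]
```

View pics/m5.png

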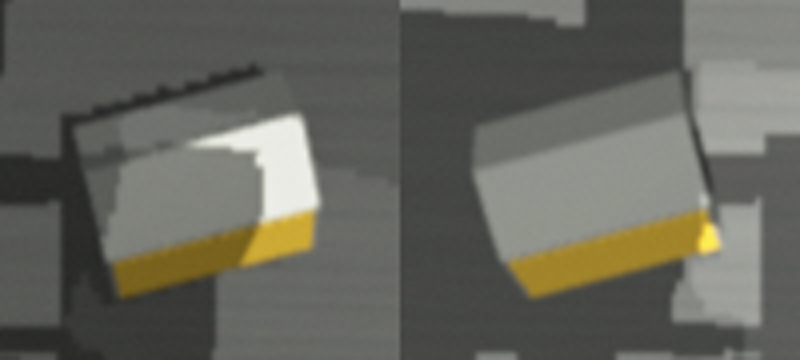

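Both crops show the grey top face with the yellow slant below it at (215,255) and (612,250). Hexa's axis is yawed about 15°. I compute its centre and the tilted grasp pose.

```bash
python3 - <<'E'
from look import *
A=load('w11')[:2];B=load('w12')[:2]
a=lambda u,v:(240+u/4,50+v/4); b=lambda u,v:(165+u/4,50+v/4)
P={}
for n,p,q in(('FL',(112,262),(107,262)),('NR',(302,115),(287,110)),('FR',(320,210),(308,207))):
    print(n,tri([(*A,a(*p)),(*B,b(*q))]).round(4),onz(*A,a(*p),.04).round(4),onz(*B,b(*q),.04).round(4)); P[n]=(onz(*A,a(*p),.04)[0]+onz(*B,b(*q),.04)[0])/2
P['NL']=onz(*B,b(73,170),.04)[0]
c=sum(P.values())/4; print('centre',c,(P['FL']+P['NR'])/2)
for u,v in(('FL','FR'),('NL','NR')): d=P[v]-P[u]; print(np.linalg.norm(d),np.degrees(np.arctan2(-d[0],d[1])))
S=load('s1');D=load('d1');q=lambda n,s,d:print(n,np.round(tri([(S[0],S[1],np.array(s)*.64),(D[0],D[1],np.array(d)*.64)]),3))
q('bottle',(446,378),(450,270)); q('black',(445,318),(369,293)); q('turq',(327,279),(349,400)); q('wood',(347,395),(517,333))
print(bot.read_state()['joint_positions'].round(1))
E
python3 go.py .53 .035 .14 195.5 30
```

```text
FL [0.5412 0.0068 0.039 ] [[0.5411 0.0068 0.04  ]] [[0.5412 0.007  0.04  ]]
NR [0.5035 0.0534 0.0397] [[0.504  0.0533 0.04  ]] [[0.503  0.0534 0.04  ]]
FR [0.5265 0.059  0.0433] [[0.5269 0.0595 0.04  ]] [[0.5264 0.0588 0.04  ]]
centre [0.52248361 0.02967865 0.04      ] [0.52234778 0.0301465  0.04      ]
0.0542141859390416 15.545406853966963
0.05616274196563386 15.567760439784191
bottle [0.785 0.145 0.05 ]
black [0.622 0.188 0.017]
turq [ 0.457 -0.06   0.017]
wood [ 0.78  -0.072  0.047]
[ -3.1  27.   84.8  -0.   68.2 -94.3]
xyz [64.5, -42.8, 109.5] rot [0.065, 0.521, -0.243] rows 3.1
```

```bash
python3 go.py .52 .0293 .13 195.5 30
python3 -m handwheel '[{"xyz":[20,-12,30],"delta_rot":[0.02,0.17,-0.08],"hand":-1},{"xyz":[40,-25,60],"delta_rot":[0.04,0.34,-0.16],"hand":-1},{"xyz":[60,-40,90],"delta_rot":[0.06,0.5,-0.23],"hand":-1},{"xyz":[74,-49,119],"delta_rot":[0.065,0.521,-0.243],"hand":-1},{"xyz":[74,-49,119],"delta_rot":[0.065,0.521,-0.243],"hand":-1}]'
python3 -m handwheel '[{"xyz":[0,0,0],"delta_rot":[0,0,0],"hand":-1},{"xyz":[0,0,0],"delta_rot":[0,0,0],"hand":-1},{"xyz":[0,0,0],"delta_rot":[0,0,0],"hand":-1},{"xyz":[0,0,0],"delta_rot":[0,0,0],"hand":-1},{"xyz":[0,0,0],"delta_rot":[0,0,0],"hand":-1}]' | grep -E "pos|force"
python3 go.py .5199 .0293 .0157 195.5 30
```

```text
xyz [74.6, -48.2, 119.5] rot [0.065, 0.521, -0.243] rows 3.1
time_s: 40.75
position: [0.5185, 0.0288, 0.1283]
tcp_rot: [[-0.831, -0.267, -0.488], [-0.231, 0.964, -0.133], [0.505, 0.002, -0.863]]
force: [0.3, -0.1, -0.0]
opening: 0.997
grasp_force: 0.0
position: [0.5207, 0.0297, 0.1308]
force: [-0.0, -0.5, -0.1]
grasp_force: 0.0
xyz [-56.8, -0.2, 100.1] rot [-0.001, 0.0, 0.001] rows 1.8
```

```bash

python3 -m handwheel '[{"xyz":[-17,0,30],"delta_rot":[0,0,0],"hand":-1},{"xyz":[-34,0,60],"delta_rot":[0,0,0],"hand":-1},{"xyz":[-48,0,85],"delta_rot":[0,0,0],"hand":-1},{"xyz":[-57,0,100],"delta_rot":[0,0,0],"hand":-1},{"xyz":[-57,0,100],"delta_rot":[0,0,0],"hand":-1}]'| grep -E "pos|force|open"
python3 -m handwheel '[{"xyz":[0,0,0],"delta_rot":[0,0,0],"hand":-0.5},{"xyz":[0,0,0],"delta_rot":[0,0,0],"hand":-0.45},{"xyz":[0,0,0],"delta_rot":[0,0,0],"hand":-0.4},{"xyz":[0,0,0],"delta_rot":[0,0,0],"hand":1},{"xyz":[0,0,0],"delta_rot":[0,0,0],"hand":1}]'| grep -E "pos|force|open"
python3 -m handwheel '[{"xyz":[0,0,0],"delta_rot":[0,0,0],"hand":1},{"xyz":[0,0,0],"delta_rot":[0,0,0],"hand":1},{"xyz":[0,0,0],"delta_rot":[0,0,0],"hand":1},{"xyz":[0,0,0],"delta_rot":[0,0,0],"hand":1},{"xyz":[0,0,0],"delta_rot":[0,0,0],"hand":1}]'| grep -E "pos|force|open"
```

```text
position: [0.5193, 0.0295, 0.0146]
force: [0.3, -1.0, 0.8]
opening: 1.002
grasp_force: 0.0
position: [0.5202, 0.0291, 0.0158]
force: [0.7, -0.1, 3.0]
opening: 0.639
grasp_force: 30.0
position: [0.5202, 0.0291, 0.0158]
force: [1.6, -1.8, 6.1]
opening: 0.642
grasp_force: 30.0
```

```bash

python3 -m handwheel '[{"xyz":[5,0,-9],"delta_rot":[0,0,0],"hand":1},{"xyz":[15,0,-26],"delta_rot":[0,0,0],"hand":1},{"xyz":[28,0,-48],"delta_rot":[0,0,0],"hand":1},{"xyz":[40,0,-69],"delta_rot":[0,0,0],"hand":1},{"xyz":[50,0,-87],"delta_rot":[0,0,0],"hand":1}]'| grep -E "pos|force|open"
python3 go.py .6675 .0191 .12 186.8 -30;  python3 go.py .55 .0291 .13 195.5 0
```

```text
position: [0.5203, 0.0297, 0.1175]
force: [-0.1, 0.1, -1.7]
opening: 0.64
grasp_force: 30.0
xyz [-119.2, -49.7, -71.6] rot [0.0, -1.044, 0.16] rows 5.7
xyz [-18.4, -8.6, -25.1] rot [-0.0, -0.522, 0.001] rows 2.8
```

```bash

python3 -m handwheel '[{"xyz":[-18,-8,-11],"delta_rot":[0,-0.16,0.024],"hand":1},{"xyz":[-36,-15,-22],"delta_rot":[0,-0.32,0.048],"hand":1},{"xyz":[-54,-22,-33],"delta_rot":[0,-0.48,0.072],"hand":1},{"xyz":[-74,-31,-45],"delta_rot":[0,-0.64,0.096],"hand":1},{"xyz":[-94,-39,-57],"delta_rot":[0,-0.8,0.12],"hand":1}]'| grep -E "pos|force|open"
python3 go.py .6675 .0191 .12 186.8 -30
```

```text
position: [0.6368, 0.0214, 0.1195]
force: [0.4, 0.4, -2.8]
opening: 0.641
grasp_force: 30.0
xyz [-28.9, -7.0, 8.0] rot [0.001, -0.24, 0.039] rows 1.3
```

```bash

python3 -m handwheel '[{"xyz":[-14,-4,4],"delta_rot":[0,-0.12,0.02],"hand":1},{"xyz":[-29,-7,8],"delta_rot":[0,-0.24,0.039],"hand":1},{"xyz":[-29,-7,8],"delta_rot":[0,-0.24,0.039],"hand":1},{"xyz":[-29,-7,8],"delta_rot":[0,-0.24,0.039],"hand":1},{"xyz":[-29,-7,8],"delta_rot":[0,-0.24,0.039],"hand":1}]'| grep -E "pos|force|open"
python3 go.py .6675 .0191 .03 186.8 -30
python3 -c "
from look import *; snap('scene','s3');snap('side','d3')
a=cv2.imread('pics/s3.png')[130:280,100:300];b=cv2.imread('pics/d3.png')[120:320,180:400]
cv2.imwrite('pics/m6.png',np.hstack([cv2.resize(a,(400,300),interpolation=cv2.INTER_CUBIC),cv2.resize(b,(330,300),interpolation=cv2.INTER_CUBIC)]))"
```

```text
position: [0.6673, 0.0195, 0.1188]
force: [-0.4, -0.2, -1.6]
opening: 0.642
grasp_force: 30.0
xyz [43.8, -0.5, 77.2] rot [0.002, -0.006, 0.001] rows 1.4
```

View pics/m6.png

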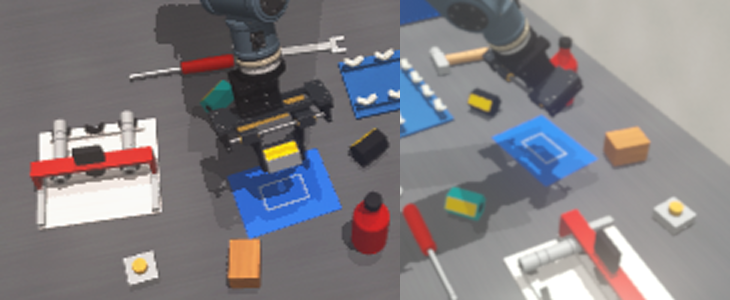

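The block hangs with its yellow face up at crop (281,155) above the mat, and the keeper stands over both pillars. Lower it.

```bash

python3 -m handwheel '[{"xyz":[10,-0.5,17],"delta_rot":[0,0,0],"hand":1},{"xyz":[22,-0.5,38],"delta_rot":[0,0,0],"hand":1},{"xyz":[33,-0.5,57],"delta_rot":[0,0,0],"hand":1},{"xyz":[40,-0.5,69],"delta_rot":[0,0,0],"hand":1},{"xyz":[43.8,-0.5,77.2],"delta_rot":[0,0,0],"hand":1}]'| grep -E "pos|force|open"
python3 -m handwheel '[{"xyz":[1,0,1.7],"delta_rot":[0,0,0],"hand":1},{"xyz":[2,0,3.5],"delta_rot":[0,0,0],"hand":1},{"xyz":[3.5,0,6],"delta_rot":[0,0,0],"hand":1},{"xyz":[5,0,8.7],"delta_rot":[0,0,0],"hand":1},{"xyz":[5,0,8.7],"delta_rot":[0,0,0],"hand":1}]'| grep -E "pos|force|open"
python3 go.py .6675 .0191 .0157 186.8 -30
```

```text
position: [0.678, 0.0219, 0.0386]
force: [-0.5, 0.5, -1.6]
opening: 0.645
grasp_force: 30.0
position: [0.6791, 0.0223, 0.0307]
force: [-0.3, 0.0, -1.9]
opening: 0.645
grasp_force: 30.0
xyz [17.6, -1.8, 7.7] rot [-0.006, -0.036, -0.002] rows 0.3
```

```bash
python3 -c "
from look import *; s=bot.read_state();print(s['joint_positions'].round(1),s['position'],s['tcp_rot'].round(3).tolist())"
```

```text
[ -11.1   45.5  102.7   58.1    9.4 -163.5] [0.67913999 0.02225948 0.0307359 ] [[-0.878, -0.114, 0.466], [-0.102, 0.993, 0.05], [-0.468, -0.004, -0.883]]
```

The outward tilt runs j5 into its zero limit at low height, with j6 at its limit too. I back off, set the block down on the mat in its first attitude, and regrip it with more inward tilt.

```bash

python3 -m handwheel '[{"xyz":[-8,0,-14],"delta_rot":[0,0.03,0],"hand":1},{"xyz":[-20,0,-35],"delta_rot":[0,0.08,0],"hand":1},{"xyz":[-32,0,-55],"delta_rot":[0,0.14,0],"hand":1},{"xyz":[-42,0,-73],"delta_rot":[0,0.2,0],"hand":1},{"xyz":[-47,0,-82],"delta_rot":[0,0.26,0],"hand":1}]'| grep -E "pos|force|open"
python3 -c "
from look import *; s=bot.read_state();print(s['joint_positions'].round(1),s['tcp_rot'].round(3).tolist())"
python3 go.py .665 .019 .13 186.8 0
```

```text
position: [0.6828, 0.0228, 0.1274]
force: [0.7, 0.3, -2.5]
opening: 0.641
grasp_force: 30.0
[  -8.8   37.5   88.8    4.8   41.1 -108.7] [[-0.968, -0.114, 0.225], [-0.112, 0.994, 0.021], [-0.226, -0.005, -0.974]]
xyz [17.0, -1.8, -6.7] rot [-0.005, 0.228, -0.004] rows 1.2
```

```bash
python3 go.py .6625 .0185 .12 186.8 30
python3 -m handwheel '[{"xyz":[4,0,0],"delta_rot":[0,0.17,0],"hand":1},{"xyz":[8,-1,0],"delta_rot":[0,0.34,0],"hand":1},{"xyz":[12,-2,0],"delta_rot":[0,0.5,0],"hand":1},{"xyz":[18,-2,0],"delta_rot":[0,0.65,0],"hand":1},{"xyz":[20,-2,0],"delta_rot":[0,0.75,0],"hand":1}]'| grep -E "pos|force|open"
python3 go.py .6625 .0185 .03 186.8 30
```

```text
xyz [21.8, -2.0, 2.5] rot [-0.004, 0.752, -0.006] rows 4.0
position: [0.6636, 0.0189, 0.1201]
force: [-0.5, -0.0, -2.0]
opening: 0.643
grasp_force: 30.0
xyz [-44.2, 0.1, 78.5] rot [-0.001, -0.001, -0.006] rows 1.4
```

```bash

python3 -m handwheel '[{"xyz":[-10,0,17],"delta_rot":[0,0,-0.003],"hand":1},{"xyz":[-22,0,39],"delta_rot":[0,0,-0.006],"hand":1},{"xyz":[-33,0,59],"delta_rot":[0,0,-0.006],"hand":1},{"xyz":[-40,0,71],"delta_rot":[0,0,-0.006],"hand":1},{"xyz":[-44,0,78],"delta_rot":[0,0,-0.006],"hand":1}]'| grep -E "pos|force|open"
python3 -m handwheel '[{"xyz":[-1,0,1.7],"delta_rot":[0,0,0],"hand":1},{"xyz":[-2,0,3.5],"delta_rot":[0,0,0],"hand":1},{"xyz":[-4,0,7],"delta_rot":[0,0,0],"hand":1},{"xyz":[-6,0,10.4],"delta_rot":[0,0,0],"hand":1},{"xyz":[-6,0,10.4],"delta_rot":[0,0,0],"hand":1}]'| grep -E "pos|force|open"
python3 go.py .6625 .0185 .0157 186.8 30
```

```text
position: [0.6618, 0.0183, 0.0301]
force: [0.2, -0.7, -1.4]
opening: 0.639
grasp_force: 30.0
position: [0.6621, 0.0184, 0.0189]
force: [-0.5, -0.0, -2.2]
opening: 0.644
grasp_force: 30.0
xyz [-2.0, 0.1, 2.5] rot [-0.001, 0.001, 0.0] rows 0.1
```

```bash

python3 -m handwheel '[{"xyz":[-0.5,0,0.9],"delta_rot":[0,0,0],"hand":1},{"xyz":[-1,0,1.7],"delta_rot":[0,0,0],"hand":1},{"xyz":[-1.4,0,2.4],"delta_rot":[0,0,0],"hand":1},{"xyz":[-1.6,0,2.8],"delta_rot":[0,0,0],"hand":1},{"xyz":[-1.6,0,2.8],"delta_rot":[0,0,0],"hand":1}]'| grep -E "pos|force|open"
```

```text
position: [0.6623, 0.0183, 0.016]
force: [-0.5, -0.4, -2.4]
opening: 0.642
grasp_force: 30.0
```

```bash

python3 -m handwheel '[{"xyz":[-0.2,0,0.4],"delta_rot":[0,0,0],"hand":1},{"xyz":[-0.4,0,0.7],"delta_rot":[0,0,0],"hand":1},{"xyz":[-0.4,0,0.7],"delta_rot":[0,0,0],"hand":1},{"xyz":[-0.4,0,0.7],"delta_rot":[0,0,0],"hand":1},{"xyz":[-0.4,0,0.7],"delta_rot":[0,0,0],"hand":1}]'| grep -E "pos|force|open"
python3 -m handwheel '[{"xyz":[0,0,0],"delta_rot":[0,0,0],"hand":-0.4},{"xyz":[0,0,0],"delta_rot":[0,0,0],"hand":-0.6},{"xyz":[0,0,0],"delta_rot":[0,0,0],"hand":-0.8},{"xyz":[0,0,0],"delta_rot":[0,0,0],"hand":-0.8},{"xyz":[0,0,0],"delta_rot":[0,0,0],"hand":-0.8}]'| grep -E "pos|force|open"
python3 go.py .6616 .0183 .0165 186.8 48
```

```text
position: [0.6624, 0.0183, 0.0159]
force: [-0.2, -0.1, 4.0]
opening: 0.642
grasp_force: 30.0
position: [0.6623, 0.0183, 0.0151]
force: [0.7, 0.1, 0.7]
opening: 0.893
grasp_force: 0.0
xyz [1.3, 0.1, -0.9] rot [-0.001, 0.315, -0.0] rows 1.7
```

```bash

python3 -m handwheel '[{"xyz":[1,0,-3],"delta_rot":[0,0.1,0],"hand":-0.8},{"xyz":[1,0,-3],"delta_rot":[0,0.2,0],"hand":-0.8},{"xyz":[0.9,0,-2],"delta_rot":[0,0.315,0],"hand":-0.8},{"xyz":[0.9,0,-1.6],"delta_rot":[0,0.315,0],"hand":-0.8},{"xyz":[0.9,0,-1.6],"delta_rot":[0,0.315,0],"hand":-0.8}]'| grep -E "pos|force|open"
python3 go.py .6618 .0183 .0173 186.8 48;  python3 -c "
from look import *; s=bot.read_state();print(s['joint_positions'].round(1))"
```

```text
position: [0.6623, 0.0184, 0.0169]
force: [-0.3, -0.0, 0.4]
opening: 0.897
grasp_force: 0.0
xyz [0.7, -0.1, 0.1] rot [-0.001, 0.002, 0.0] rows 0.0
[  -4.3   70.7   41.3   -9.1  115.1 -101.4]
```

```bash

python3 -m handwheel '[{"xyz":[0,0,0],"delta_rot":[0,0,0],"hand":-0.4},{"xyz":[0,0,0],"delta_rot":[0,0,0],"hand":1},{"xyz":[0,0,0],"delta_rot":[0,0,0],"hand":1},{"xyz":[0,0,0],"delta_rot":[0,0,0],"hand":1},{"xyz":[0,0,0],"delta_rot":[0,0,0],"hand":1}]'| grep -E "pos|force|open"
python3 -m handwheel '[{"xyz":[7,0,-7],"delta_rot":[0,0,0],"hand":1},{"xyz":[22,0,-20],"delta_rot":[0,0,0],"hand":1},{"xyz":[45,0,-40],"delta_rot":[0,0,0],"hand":1},{"xyz":[62,0,-56],"delta_rot":[0,0,0],"hand":1},{"xyz":[74,0,-67],"delta_rot":[0,0,0],"hand":1}]'| grep -E "pos|force|open"
python3 go.py .6658 .0189 .11 186.8 -12
```

```text
position: [0.6624, 0.0183, 0.0175]
force: [-0.5, -1.0, 1.9]
opening: 0.635
grasp_force: 30.0
position: [0.6634, 0.0184, 0.12]
force: [0.2, -0.4, -1.7]
opening: 0.64
grasp_force: 30.0
xyz [-9.0, 0.3, 4.9] rot [-0.002, -1.043, 0.0] rows 5.6
```

```bash

python3 -m handwheel '[{"xyz":[0,0,0],"delta_rot":[0,-0.17,0],"hand":1},{"xyz":[0,0,0],"delta_rot":[0,-0.34,0],"hand":1},{"xyz":[0,0,0],"delta_rot":[0,-0.51,0],"hand":1},{"xyz":[0,0,0],"delta_rot":[0,-0.68,0],"hand":1},{"xyz":[0,0,0],"delta_rot":[0,-0.85,0],"hand":1}]'| grep -E "pos|force|open"
python3 -m handwheel '[{"xyz":[0,0,0],"delta_rot":[0,-0.1,0],"hand":1},{"xyz":[0,0,0],"delta_rot":[0,-0.197,0],"hand":1},{"xyz":[0,0,0],"delta_rot":[0,-0.197,0],"hand":1},{"xyz":[0,0,0],"delta_rot":[0,-0.197,0],"hand":1},{"xyz":[0,0,0],"delta_rot":[0,-0.197,0],"hand":1}]'| grep -E "pos|force|open"
python3 go.py .6658 .0189 .03 186.8 -12
```

```text
position: [0.6625, 0.0184, 0.1186]
force: [0.1, -0.1, -2.9]
opening: 0.637
grasp_force: 30.0
position: [0.6637, 0.0184, 0.1171]
force: [0.4, -0.1, -1.5]
opening: 0.637
grasp_force: 30.0
xyz [16.1, 0.4, 85.7] rot [-0.001, 0.001, 0.001] rows 1.4
```

```bash

python3 -m handwheel '[{"xyz":[4,0,20],"delta_rot":[0,0,0],"hand":1},{"xyz":[8,0,45],"delta_rot":[0,0,0],"hand":1},{"xyz":[12,0,65],"delta_rot":[0,0,0],"hand":1},{"xyz":[15,0.4,78],"delta_rot":[0,0,0],"hand":1},{"xyz":[16,0.4,85.7],"delta_rot":[0,0,0],"hand":1}]'| grep -E "pos|force|open"
python3 -m handwheel '[{"xyz":[0.4,0,2],"delta_rot":[0,0,0],"hand":1},{"xyz":[0.9,0,4.5],"delta_rot":[0,0,0],"hand":1},{"xyz":[1.5,0,7],"delta_rot":[0,0,0],"hand":1},{"xyz":[2.1,0,10],"delta_rot":[0,0,0],"hand":1},{"xyz":[2.1,0,10],"delta_rot":[0,0,0],"hand":1}]'| grep -E "pos|force|open"
python3 go.py .6658 .0189 .0161 186.8 -12;python3 -c "
from look import *; s=bot.read_state();print(s['joint_positions'].round(1))"
```

```text
position: [0.6648, 0.0191, 0.0289]
force: [-0.6, 0.1, -3.0]
opening: 0.643
grasp_force: 30.0
position: [0.6645, 0.019, 0.0194]
force: [0.5, 1.0, -2.6]
opening: 0.645
grasp_force: 30.0
xyz [-0.5, -0.3, 3.4] rot [-0.001, -0.0, 0.001] rows 0.1
[  -9.5   46.1   93.2    6.8   29.3 -111.9]
```

```bash

python3 -m handwheel '[{"xyz":[-0.8,0,0.8],"delta_rot":[0,0,0],"hand":1},{"xyz":[-0.7,0,1.6],"delta_rot":[0,0,0],"hand":1},{"xyz":[-0.6,0,2.4],"delta_rot":[0,0,0],"hand":1},{"xyz":[-0.5,0,2.8],"delta_rot":[0,0,0],"hand":1},{"xyz":[-0.5,0,2.8],"delta_rot":[0,0,0],"hand":1}]'| grep -E "pos|force|open"
python3 -m handwheel '[{"xyz":[0.1,0,0.4],"delta_rot":[0,0,0],"hand":1},{"xyz":[0.1,0,0.6],"delta_rot":[0,0,0],"hand":1},{"xyz":[0.1,0,0.6],"delta_rot":[0,0,0],"hand":1},{"xyz":[0.1,0,0.6],"delta_rot":[0,0,0],"hand":1},{"xyz":[0.1,0,0.6],"delta_rot":[0,0,0],"hand":1}]'| grep -E "pos|force|open"
```

```text
position: [0.6657, 0.0192, 0.0168]
force: [-0.0, -0.7, -2.8]
opening: 0.643
grasp_force: 30.0
position: [0.6658, 0.0191, 0.0165]
force: [-1.4, -0.3, 2.0]
opening: 0.64
grasp_force: 30.0
```

Contact. Release, rise, and look.

```bash

python3 -m handwheel '[{"xyz":[0,0,0.3],"delta_rot":[0,0,0],"hand":1},{"xyz":[0,0,0.3],"delta_rot":[0,0,0],"hand":-0.4},{"xyz":[0,0,0],"delta_rot":[0,0,0],"hand":-0.7},{"xyz":[0,0,0],"delta_rot":[0,0,0],"hand":-1},{"xyz":[0,0,0],"delta_rot":[0,0,0],"hand":-1}]'| grep -E "pos|force|open"
python3 -m handwheel '[{"xyz":[0,0,-20],"delta_rot":[0,0,0],"hand":-1},{"xyz":[0,0,-60],"delta_rot":[0,0,0],"hand":-1},{"xyz":[0,0,-110],"delta_rot":[0,0,0],"hand":-1},{"xyz":[0,0,-170],"delta_rot":[0,0.1,0],"hand":-1},{"xyz":[-40,0,-225],"delta_rot":[0,0.2,0],"hand":-1}]'| grep -E "pos|force|open"
python3 -m handwheel '[{"xyz":[0,0,0],"delta_rot":[0,0,0],"hand":-1},{"xyz":[0,0,0],"delta_rot":[0,0,0],"hand":-1},{"xyz":[0,0,0],"delta_rot":[0,0,0],"hand":-1},{"xyz":[0,0,0],"delta_rot":[0,0,0],"hand":-1},{"xyz":[0,0,0],"delta_rot":[0,0,0],"hand":-1}]'| grep -E "pos|force|rot"
python3 - <<'E'
from look import *
a,_=snap('wrist','w13')
K,T,im=load('w13')
for c in blobs(im[:260],(15,100,80),(35,255,255),200):
    b=cv2.boxPoints(cv2.minAreaRect(c));X=onz(K,T,b,.04)[:,:2]; print('yellow',X.round(4).tolist(),X.mean(0))
for c in blobs(im[:260],(100,120,60),(125,255,255),4000):
    q=cv2.approxPolyDP(cv2.convexHull(c),4,True)[:,0];X=onz(K,T,q,0)[:,:2]; print('mat',q.tolist(),X.round(4).tolist(),X.mean(0))
cv2.imwrite('pics/w13b.png',im[:300,:,::-1])
E
```

```text
position: [0.6659, 0.0192, 0.0161]
force: [-0.1, 0.1, -0.5]
opening: 0.945
grasp_force: 0.0
position: [0.6517, 0.0178, 0.2394]
force: [1.9, 0.2, -0.1]
opening: 1.001
grasp_force: 0.0
position: [0.654, 0.0179, 0.2347]
tcp_rot: [[-0.993, -0.119, 0.014], [-0.119, 0.993, 0.002], [-0.014, 0.0, -1.0]]
force: [0.5, 0.2, 0.7]
grasp_force: 0.0
yellow [[0.6559, -0.0082], [0.6498, 0.0431], [0.6711, 0.0461], [0.6774, -0.0062]] [0.66353778 0.01868304]
yellow [[0.609, 0.1421], [0.5827, 0.1917], [0.5977, 0.2022], [0.6246, 0.1521]] [0.60349221 0.17204672]
yellow [[0.7511, -0.2489], [0.7349, -0.2235], [0.7553, -0.2155], [0.772, -0.2412]] [ 0.75335383 -0.23230008]
mat [[336, 110], [330, 220], [190, 220], [182, 112]] [[0.5899, 0.0938], [0.7188, 0.1107], [0.7389, -0.0578], [0.6121, -0.0738]] [0.66490942 0.01823974]
mat [[511, 0], [511, 87], [424, 78], [441, 0]] [[0.4632, 0.248], [0.5437, 0.2763], [0.5459, 0.1809], [0.4715, 0.1783]] [0.50607274 0.22086415]
```

View pics/w13b.png

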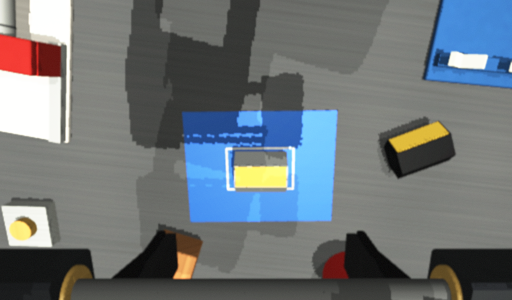

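The picture shows the yellow face on top at (261,172), inside the mat's outline. The centre is within about 1.5 mm of the mat's and its length runs along the mat's long side. The keeper stands over the pillars. Hand in.

```bash
python3 -c "
from rig import workorder; print(workorder.hand_in())"
```

```text
the job is handed in; nothing more can be done
None
```

I handed the job in: both pillars in the cradle now lie in carrier grooves 0 and 2 with the keeper pushed fully home over them, and the hexagonal block sits yellow face up in the middle of the mat, within about 1.5 mm of centre; no score came back.

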